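Load the drained sample cup into the grain tester and lower the guard

TASK

The square orange sample cup is draining mouth down on the teal mat. Turn it over and stand it mouth up in the middle of the tester's steel load plate, its sides square with the plate, without dropping it. Then swing the clear guard over and lower it gently until it rests on its stop; do not let it slam, and leave the jar, the brass weight and the white dish where they are.

Things in the scene. Friction and masses are not known exactly. Their poses are not given: they have to be found in the camera images.
- cup: Open square orange plastic cup, 50 x 50 mm outside, 56 mm tall, walls and bottom 4 mm, cream band round the mouth, about 0.12 kg. Origin: centre of the open mouth; z points from mouth to closed bottom: up at the start (mouth down), down when it stands mouth up; x, y square to its sides. Its middle is 28 mm along z. It rests steadily on its flat sides.
- cup_base (a point): Centre of the outside of the cup's closed bottom, 56 mm from the mouth along the cup's z.
- mat: Teal ribbed draining mat, 160 x 160 mm and 6 mm thick, fixed to the bench; the cup starts somewhere near its middle. Origin: the centre of its underside, on the bench; z up.
- tester: Grain tester fixed to the bench, left or right of the mat. Origin: on the bench under the plate's centre; x points from plate to guard hinge (away from the robot within 0.2 rad), z up. Grey base 190 mm wide, x -75 to 225 mm, 12 mm high; one hinge post in the middle, 50 mm wide, x 93 to 139 mm, 115 mm high, with a black rubber stop on its front; blue housing at x 150 to 220 mm, 82 mm high.
- plate (a point): Centre of the top of the square steel load plate (80 x 80 mm, top 18 mm above the bench); a yellow outline of 60 mm shows where the cup stands. Axes as the tester's.
- guard (a joint): Hinge angle of the clear guard in its blue frame (142 mm wide, 0.25 kg): 0 closed, level above the plate on its stop (underside 103 mm above the bench); 1.57 upright; 1.8 fully open, leaning away from the robot. It starts between 1.62 and 1.8. Friction holds it near upright; below about 1.2 rad it falls shut unless held.
- guard_hinge (a point): Middle of the guard's hinge axis, which lies along the tester's y, 125 mm beyond the plate's centre and 108 mm above the bench.
- guard_bar (a point): Middle of the round orange grip bar at the guard's free edge: 10 mm thick, 122 mm clear length parallel to the hinge axis, 190 mm from it, with a 31 mm gap between the bar and the rest of the guard.
- jar: Closed amber jar with a white cap, 60 mm across, 85 mm high; a bystander. Origin: centre of its underside.
- weight: Brass weight, a cylinder 40 mm across and 35 mm high; a bystander. Origin: centre of its underside.
- dish: White ceramic dish, 76 mm across, 30 mm high; a bystander. Origin: centre of its underside.

How it is judged:
By the outcome, as a careful person would: the job done as asked, in the order asked, and still so for the second after the job is handed in, with the robot touching nothing.
It also fails if it takes over 72 s, if anything falls off the work surface, if the arm or the gripper's body presses on something with over 40 N, if the wrist force passes 120 N, or if a joint passes its speed limit or range.

ROBOT

A 7-joint arm with a two-finger parallel gripper is mounted at the origin on the work surface. World frame = base frame: x ahead of the robot, y to its left, z up, the work surface at z = 0. Lengths are in m, angles in rad, forces in N, time in s.
With the tool pointing down it reaches from about 0.425 to 0.925 m from the base axis. Payload 6.8 kg.
Tool frame: the origin (TCP) lies midway between the tips of the shut fingers; the grasp point (between the pads) lies 19 mm behind it; z points along the fingers, y is the line along which they close (so a half turn about z gives the same grasp; the last joint's range is limited). The gripper opens to 85 mm and grips with 20 to 120 N. Pads are 22 mm wide; open, the fingers measure 114 mm over their backs; the gripper's body (76 mm by 85 mm) begins 54 mm behind the grasp point. The pads swing forward as they close: fully open they stand 13 mm farther back than shut.
Start: joints at [-1.403, 0.477, 0.022, 1.555, -0.011, 1.109, -0.083], TCP at [0.184, 0.65, 0.231] pointing down, gripper open.
Joint ranges: [-2.96, 2.96], [-0.34, 2.1], [-1.41, 1.46], [0.24, 2.44], [-1.37, 4.51], [0.17, 1.92], [-2.96, 2.96]. Speed limits (rad/s): [2.39, 2.39, 3.14, 3.14, 3.14, 3.14, 3.14].

INTERFACE

Orientations are given as a unit quaternion [w, x, y, z].
In Python, from station import * gives the robot as it stands. The module is installed in compiled form; this text tells all that it offers.
- The arm moves only by the shell command python3 -m jog 'ROWS' [OPENING] [FORCE]. ROWS is JSON, a list of rows, each an object of numbers: "x", "y", "z": the shift along the tool's x, y, z in m; "ax", "ay", "az": the turn, a rotation vector about the tool's x, y, z in rad. In form: [{"x": .., "y": .., "z": .., "ax": .., "ay": .., "az": ..}, ...]. A call has 1 to 12 rows; each row is the pose to reach, as a shift and turn from the pose commanded when the call began, along the tool's axes at that moment; what a row does not reach only later rows make up. A row lasts 1/10 s, in which the tool goes at most 50 mm and 8.59 degrees, less where a joint would pass 70% of its speed; a pose out of reach is approached as far as the arm can. A call with a gripper value outside its range is refused whole. OPENING is the opening, from 0 (shut) to 1 (fully open), set as the call begins (- or left out, the last holds). The fingers move at their own pace and stop on an object; FORCE is the grip in N (left out, the last holds). Time passes only in rows, so rows that repeat a pose let the fingers close. It gives the time, the measured TCP pose, the force, the opening and the grip force at its end, in the units of the state.
- get_obs(): the state, without advancing time (a new reading comes with each control period).
- read_camera(name): name is "scene" or "top"; returns the picture (400x640x3 uint8, red, green, blue); there is no depth.
- camera_params(name): a dict with "K" (3x3 intrinsics, pixels), "origin" and "attitude" of the camera in the world. Camera axes: x right, y up, looking along -z (the intrinsics and any distortion apply to the point x, -y, -z); pixel columns grow to the right and rows downward; lengths in m; the calibration is good to about 2 mm. A picture is of the moment at which its call begins. camera_params takes no time and is no camera call.
- hand_in(): hands the job in; it is judged then, once.
The state is a dict: "t": time; "q": joint angles; "joint_vel": joint speeds; "joint_torque": joint torques, N m; "eef_pos": TCP position; "tool_rot": TCP orientation; "contact_force": force on the tool from outside, world axes, zero at the start; "torque": the same for the moment, N m; "gripper_width": opening from 0.0 (shut) to 1.0 (fully open); "grasp_force": force on a finger pad.
Only numpy, scipy, OpenCV 4.12 (cv2) and the standard library are available. Lean on these libraries where they do the work, as an engineer would, in place of code of your own. Each camera call takes 0.05 s, during which the arm holds its last target. There are 200 camera calls.

## Working session

There is one attempt and no reset: what is moved stays moved. The work goes in short steps, Python scripts to look and compute and a shell command to move; the robot and the scene stay as the last step left them, time stands still between calls to the robot, and variables do not carry over. Pictures are saved under pics/ and viewed, at most 10 in all, crops included, and the job is handed in when it is done.

```bash
mkdir -p pics; python3 - <<'E'
from station import *
import cv2,numpy as np
np.set_printoptions(precision=4,suppress=True)
for n in("scene","top"):
    im=read_camera(n); cv2.imwrite(f"pics/{n}0.png",im[:,:,::-1]); p=camera_params(n); print(n,p)
o=get_obs();print(o)
E
```

```text
scene {'K': array([[465.4219,   0.    , 308.2251],
       [  0.    , 465.4219, 199.87  ],
       [  0.    ,   0.    ,   1.    ]]), 'origin': array([ 1.1588, -0.3791,  1.0572]), 'attitude': array([0.8415, 0.2695, 0.146 , 0.4448])}
top {'K': array([[493.2457,   0.    , 325.5212],
       [  0.    , 493.2457, 200.9825],
       [  0.    ,   0.    ,   1.    ]]), 'origin': array([ 0.2733, -0.0023,  1.4768]), 'attitude': array([ 0.704 ,  0.0812, -0.0856, -0.7003])}
{'t': 0.1, 'q': array([-1.4031,  0.4777,  0.0224,  1.5563, -0.0115,  1.1093, -0.0831]), 'joint_vel': array([-0.0002, -0.0013, -0.0022, -0.0036,  0.0006,  0.    , -0.0004]), 'joint_torque': array([  0.0045, -59.7753,   1.6138, -28.1954,   0.0128,   0.005 ,
        -0.    ]), 'eef_pos': array([0.1837, 0.649 , 0.2304]), 'tool_rot': array([-0.    ,  0.1375,  0.9905, -0.0008]), 'contact_force': array([-0.6421,  0.5223, -0.3119]), 'torque': array([ 0.0484, -0.0112, -0.0099]), 'grasp_force': 0.0, 'gripper_width': 0.9995192815666296}
```

View pics/scene0.png

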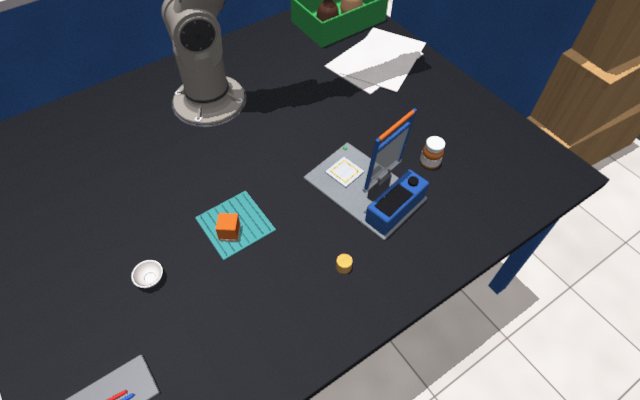

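View pics/top0.png

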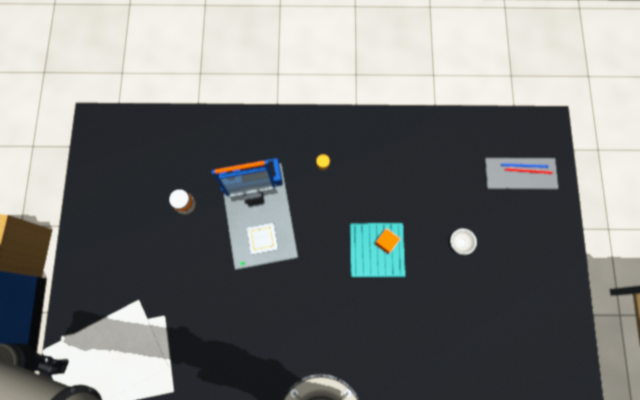

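Scene view: cup at about (228,227), plate (345,172), guard bar (398,125), post (380,182), jar (433,152), weight (344,264), dish (147,275). Top view: cup (388,240), plate (262,238), bar (240,167), weight (323,161), jar (181,201), dish (463,241).

```bash
cat > h.py <<'E'
import cv2,numpy as np
from scipy.spatial.transform import Rotation as Ro
from station import *
np.set_printoptions(precision=4,suppress=True)
def rot(q): return Ro.from_quat(np.roll(q,-1)).as_matrix()
def ray(n,uv):
    p=camera_params(n);d=np.linalg.inv(p["K"])@np.array([*uv,1.])
    return p["origin"],rot(p["attitude"])@(d*[1,-1,-1])
def onz(n,uv,z):
    o,d=ray(n,uv);return o+d*(z-o[2])/d[2]
def proj(n,P):
    p=camera_params(n);c=rot(p["attitude"]).T@(np.array(P)-p["origin"]);v=p["K"]@(c*[1,-1,-1]);return v[:2]/v[2]
def hsv(im): return cv2.cvtColor(im,cv2.COLOR_RGB2HSV)
def blobs(mask,amin=40):
    cs,_=cv2.findContours(mask.astype(np.uint8),cv2.RETR_EXTERNAL,cv2.CHAIN_APPROX_NONE)
    return sorted([c for c in cs if cv2.contourArea(c)>amin],key=cv2.contourArea,reverse=True)
def rng(H,lo,hi): return cv2.inRange(H,np.array(lo),np.array(hi))
E
python3 - <<'E'
from h import *
for n in("top","scene"):
    im=cv2.imread(f"pics/{n}0.png")[:,:,::-1].copy();H=hsv(im)
    print(n,"base",proj(n,[0,0,0]))
    big=cv2.resize(im,None,fx=4,fy=4,interpolation=cv2.INTER_CUBIC);B=hsv(big)
    def S(name,lo,hi,z,k=1):
        for c in blobs(rng(B,lo,hi),600)[:k]:
            r=cv2.minAreaRect(c);b=(cv2.boxPoints(r)+.5)/4-.5;m=cv2.moments(c);cc=(np.array([m['m10'],m['m01']])/m['m00']+.5)/4-.5
            w=np.array([onz(n,q,z) for q in b]);e=w[1]-w[0];e2=w[2]-w[1]
            print(name,"px",cc,"xyz",onz(n,cc,z),"sides",np.linalg.norm(e),np.linalg.norm(e2),"yaw",np.degrees(np.arctan2(e[1],e[0])),np.degrees(np.arctan2(e2[1],e2[0])))
    S("mat",(80,100,80),(95,255,255),.006)
    S("orange",(5,170,150),(17,255,255),.062,3)
    S("yel",(20,100,150),(35,255,255),.018,4)
    S("white",(0,0,190),(179,60,255),.018,8)
    S("brass",(17,150,120),(26,255,255),.035,3)
    S("grey",(95,5,80),(120,70,200),.012,3)
E
```

```text
top base [320.6    420.9172]
mat px [376.9634 249.6823] xyz [ 0.4785 -0.1658  0.006 ] sides 0.17088434267282865 0.16821630594618162 yaw -89.16155030877445 178.57349563432192
orange px [387.1316 240.3369] xyz [ 0.498  -0.1896  0.062 ] sides 0.05100805631207126 0.04846368345534644 yaw -37.246379069316696 -127.56729157410936
orange px [240.1088 166.3597] xyz [0.7194 0.246  0.062 ] sides 0.1458777078750673 0.014731465129801382 yaw -78.79666220178612 -168.32757624276738
yel px [322.6382 160.578 ] xyz [ 0.7538 -0.0013  0.018 ] sides 0.04203528064371978 0.04315650134705254 yaw -89.61035914321292 -179.85103705295583
yel px [  1.5734 222.2169] xyz [0.5535 0.9599 0.018 ] sides 0.0172227193739398 0.07150027967220893 yaw -89.6621935747194 -171.13771194178204
white px [313.2481  93.0039] xyz [0.9812 0.0302 0.018 ] sides 1.27335531394029 2.158326487985398 yaw 9.013852830277772 -89.46223364734516
white px [263.5275 237.221 ] xyz [0.5124 0.1739 0.018 ] sides 0.18521500647023584 0.17450402831702747 yaw -78.40927712950214 -168.1156963259424
white px [136.3351 316.0231] xyz [0.2816 0.5312 0.018 ] sides
[... 2882 characters left out ...]
2957 170.6691] xyz [0.5105 0.179  0.018 ] sides 0.08708968062927683 0.1001021312151045 yaw 115.19755814857645 10.205011335487926
white px [387.9751  83.799 ] xyz [0.2927 0.5239 0.018 ] sides 0.17210411172409185 0.07009414235926499 yaw 83.11146516889812 -27.66255309405422
grey px [355.7281 177.7745] xyz [0.5462 0.1935 0.012 ] sides 0.4012419995193177 0.3546735649710867 yaw 107.218776327875 -4.1253378801076535
grey px [121.7467 382.6303] xyz [ 0.7084 -0.5682  0.012 ] sides 0.17300784005440983 0.10400893052762328 yaw 90.00676932227924 4.891505616413921
grey px [199.3904 120.4903] xyz [ 0.0841 -0.0725  0.012 ] sides 0.08755953193968993 0.22646917320465637 yaw 146.48485025271685 37.80578049552703
```

```bash
cat >> h.py <<'E'
def rel(P,R):
    "shift and turn (tool axes now) that lead to world P,R"
    o=get_obs();R0=rot(o["tool_rot"]);
    return np.r_[R0.T@(np.array(P)-o["eef_pos"]), Ro.from_matrix(R0.T@R).as_rotvec()]
def pose(f_yaw,p,roll=0):
    "tool tilted p deg from straight down toward azimuth f_yaw (deg); tool y horizontal; roll about tool z"
    f=np.radians(f_yaw);p=np.radians(p);F=np.array([np.cos(f),np.sin(f),0]);U=np.array([0,0,1.])
    z=np.sin(p)*F-np.cos(p)*U;x=np.cos(p)*F+np.sin(p)*U;y=np.cross(z,x)
    return np.c_[x,y,z]@Ro.from_euler("z",roll,degrees=True).as_matrix()
E
python3 - <<'E'
from h import *
R0=rot(get_obs()["tool_rot"])
print(R0);print(rel([.32,.33,.35],R0));print(rel([.46,-.1,.3],R0))
E
```

```text
[[-0.9622  0.2723 -0.0003]
 [ 0.2723  0.9622 -0.0016]
 [-0.0001 -0.0016 -1.    ]]
[-0.218  -0.27   -0.1191  0.      0.      0.    ]
[-0.4698 -0.6455 -0.0685  0.      0.      0.    ]
```

```bash
cat > log.py <<'E'
from station import *
import json
o=get_obs();open("kin.jsonl","a").write(json.dumps([list(map(float,o[k])) for k in("q","eef_pos","tool_rot")])+"\n");print(o["q"])
E
python3 log.py
python3 -m jog '[{"x":-0.03,"y":-0.035,"z":-0.02},{"x":-0.06,"y":-0.07,"z":-0.04},{"x":-0.09,"y":-0.105,"z":-0.06},{"x":-0.12,"y":-0.14,"z":-0.08},{"x":-0.15,"y":-0.18,"z":-0.1},{"x":-0.18,"y":-0.22,"z":-0.12},{"x":-0.21,"y":-0.26,"z":-0.12},{"x":-0.22,"y":-0.27,"z":-0.12,"ay":0.1},{"x":-0.22,"y":-0.27,"z":-0.12,"ax":0.1,"ay":0.2}]' 1 ; python3 log.py
python3 -m jog '[{"x":-0.03,"y":-0.04},{"x":-0.06,"y":-0.08},{"x":-0.09,"y":-0.12},{"x":-0.12,"y":-0.16},{"x":-0.15,"y":-0.2},{"x":-0.18,"y":-0.24},{"x":-0.21,"y":-0.28},{"x":-0.23,"y":-0.32},{"x":-0.24,"y":-0.36},{"x":-0.24,"y":-0.36},{"x":-0.24,"y":-0.36}]' ; python3 log.py
```

```text
[-1.40309676  0.47772392  0.02235702  1.55634664 -0.01148528  1.10929679
 -0.08312847]
[-1.40309676  0.47772392  0.02235702  1.55634664 -0.01148528  1.10929679
 -0.08312847]
[-1.40309676  0.47772392  0.02235702  1.55634664 -0.01148528  1.10929679
 -0.08312847]validation failed for argument at $[0]...
validation failed for argument at $[0]...
```

```bash
rm kin.jsonl; python3 log.py
python3 -m jog '[{"x":-0.03,"y":-0.035,"z":-0.02,"ax":0,"ay":0,"az":0},{"x":-0.06,"y":-0.07,"z":-0.04,"ax":0,"ay":0,"az":0},{"x":-0.09,"y":-0.105,"z":-0.06,"ax":0,"ay":0,"az":0},{"x":-0.12,"y":-0.14,"z":-0.08,"ax":0,"ay":0,"az":0},{"x":-0.15,"y":-0.18,"z":-0.1,"ax":0,"ay":0,"az":0},{"x":-0.18,"y":-0.22,"z":-0.12,"ax":0,"ay":0,"az":0},{"x":-0.21,"y":-0.26,"z":-0.12,"ax":0,"ay":0,"az":0},{"x":-0.22,"y":-0.27,"z":-0.12,"ax":0,"ay":0.1,"az":0},{"x":-0.22,"y":-0.27,"z":-0.12,"ax":0.1,"ay":0.2,"az":0}]' 1 ; python3 log.py
```

```text
[-1.40309676  0.47772392  0.02235702  1.55634664 -0.01148528  1.10929679
 -0.08312847]
t: 1.0
eef_pos: [0.3235, 0.3245, 0.3535]
tool_rot: [-0.107, 0.14, 0.984, -0.034]
contact_force: [-0.8, 1.8, 0.6]
gripper_width: 0.998
grasp_force: 0.0
[-1.02861457  0.11971929  0.22630735  1.78519048 -0.16133241  1.42412193
  0.52487582]
```

```bash
python3 - <<'E'
from h import *
for f in(52.5,-37.5,142.5,-127.5): print(f,rel([.46,-.14,.3],pose(f,0)))
E
```

```text
52.5 [-0.2702 -0.4034  0.0392 -0.2615 -0.0397  1.933 ]
-37.5 [-0.2702 -0.4034  0.0392  0.2549 -0.1877 -2.7542]
142.5 [-0.2702 -0.4034  0.0392 -0.1341 -0.1822  0.37  ]
-127.5 [-0.2702 -0.4034  0.0392  0.0359 -0.2363 -1.1939]
```

```bash
python3 -m jog '[{"x":-0.03,"y":-0.04,"z":0,"ax":-0.01,"ay":-0.02,"az":0.04},{"x":-0.06,"y":-0.08,"z":0,"ax":-0.03,"ay":-0.04,"az":0.08},{"x":-0.09,"y":-0.12,"z":0.01,"ax":-0.05,"ay":-0.07,"az":0.12},{"x":-0.12,"y":-0.16,"z":0.01,"ax":-0.06,"ay":-0.08,"az":0.16},{"x":-0.15,"y":-0.2,"z":0.02,"ax":-0.08,"ay":-0.1,"az":0.2},{"x":-0.18,"y":-0.24,"z":0.02,"ax":-0.1,"ay":-0.12,"az":0.25},{"x":-0.2,"y":-0.28,"z":0.03,"ax":-0.11,"ay":-0.14,"az":0.3},{"x":-0.22,"y":-0.32,"z":0.04,"ax":-0.134,"ay":-0.18,"az":0.37},{"x":-0.24,"y":-0.36,"z":0.04,"ax":-0.134,"ay":-0.182,"az":0.37},{"x":-0.27,"y":-0.4,"z":0.04,"ax":-0.134,"ay":-0.182,"az":0.37},{"x":-0.27,"y":-0.403,"z":0.04,"ax":-0.134,"ay":-0.182,"az":0.37},{"x":-0.27,"y":-0.403,"z":0.04,"ax":-0.134,"ay":-0.182,"az":0.37}]' ; python3 log.py
cat > kin.py <<'E'
from h import *
import json
from scipy.optimize import least_squares
D=[[np.array(v) for v in json.loads(l)] for l in open("kin.jsonl")]
def RY(a): return Ro.from_euler("y",a).as_matrix()
def RZ(a): return Ro.from_euler("z",a).as_matrix()
def fk(q,k):
    d1,L1,L2,L3,o1,o7=k[:6]
    U=np.array([0,0,1.]);A=RZ(q[0]+o1)@RY(q[1]);P=U*d1+A@U*L1
    A=A@RZ(q[2])@RY(q[3]);P=P+A@U*L2
    A=A@RZ(q[4])@RY(q[5]);P=P+A@U*L3
    return P,A@RZ(q[6]+o7)
def res(k):
    r=[]
    for q,p,t in D:
        P,A=fk(q,k);r+=[*(P-p),*(.3*Ro.from_matrix(A.T@rot(t)).as_rotvec())]
    return np.array(r)
def fit():
    b=min((least_squares(res,[.36,.42,.5,.28,o,u]) for o in np.arange(-3,3,1) for u in np.arange(-3,3,1)),key=lambda s:s.cost)
    return b.x,np.abs(b.fun).max()
if __name__=="__main__": print(fit())
E
python3 kin.py
```

```text
t: 2.2
eef_pos: [0.4613, -0.1347, 0.2983]
tool_rot: [0.001, 0.319, 0.948, -0.002]
contact_force: [1.0, 1.2, -0.9]
gripper_width: 1.001
grasp_force: 0.0
[-0.51228993  0.0791087   0.71811506  1.95693679 -0.05393549  1.12435901
  1.14796547]
(array([-2.3383,  2.268 , -0.3853, -0.305 , -3.6542, -4.4242]), np.float64(0.3628836282026607))
```

```bash
cat > kin.py <<'E'
from h import *
import json,itertools
from scipy.optimize import least_squares
D=[[np.array(v) for v in json.loads(l)] for l in open("kin.jsonl")]
def RY(a): return Ro.from_euler("y",a).as_matrix()
def RZ(a): return Ro.from_euler("z",a).as_matrix()
U=np.array([0,0,1.])
def fk(q,k,s):
    q=np.array(q)*s
    d1,L1,L2,L3,o1,o7=k[:6]
    A=RZ(q[0]+o1)@RY(q[1]);P=U*d1+A@U*L1
    A=A@RZ(q[2])@RY(q[3]);P=P+A@U*L2
    A=A@RZ(q[4])@RY(q[5]);P=P+A@U*L3
    return P,A@RZ(q[6]+o7)
def res(k,s):
    r=[]
    for q,p,t in D:
        P,A=fk(q,k,s);r+=[*(P-p),*(.3*Ro.from_matrix(A.T@rot(t)).as_rotvec())]
    return np.array(r)
def fit():
    out=[]
    for a,b,c,d in itertools.product((1,-1),repeat=4):
        s=np.array([a,1,b,1,c,1,d])
        m=min((least_squares(res,[.36,.42,.5,.28,o,u],args=(s,),max_nfev=60) for o in(-2,0,2) for u in(-2,0,2)),key=lambda v:v.cost)
        out.append((np.abs(m.fun).max(),m.x,s))
    return sorted(out,key=lambda v:v[0])
if __name__=="__main__":
    for r in fit()[:3]: print(r)
E
python3 kin.py
```

```text
(np.float64(0.014723951445448746), array([ 0.3192,  0.5113,  0.49  ,  0.3219, -0.1048,  1.4669]), array([-1,  1, -1,  1, -1,  1, -1]))
(np.float64(0.07808720470467395), array([ 0.0543,  0.5544,  0.466 ,  0.1066, -0.0742,  1.5315]), array([-1,  1, -1,  1,  1,  1, -1]))
(np.float64(0.21244228220992933), array([-3.0595,  1.6988, -0.1205, -1.6977,  0.065 ,  1.2152]), array([-1,  1,  1,  1, -1,  1,  1]))
```

```bash
cat > kin.py <<'E'
from h import *
import json
from scipy.optimize import least_squares
D=[[np.array(v) for v in json.loads(l)] for l in open("kin.jsonl")]
def RY(a): return Ro.from_euler("y",a).as_matrix()
def RZ(a): return Ro.from_euler("z",a).as_matrix()
S=np.array([-1,1,-1,1,-1,1,-1])
LO=np.array([-2.96,-.34,-1.41,.24,-1.37,.17,-2.96]);HI=np.array([2.96,2.1,1.46,2.44,4.51,1.92,2.96])
def fk(q,k):
    q=np.array(q)*S
    d1,L1,L2,L3,o1,o7=k[:6];e=k[6:]
    A=RZ(q[0]+o1);P=A@[e[6],e[0],d1]
    A=A@RY(q[1]);P=P+A@[e[1],e[2],L1]
    A=A@RZ(q[2])@RY(q[3]);P=P+A@[e[3],e[4],L2]
    A=A@RZ(q[4])@RY(q[5]);P=P+A@[e[5],0,L3]
    return P,A@RZ(q[6]+o7)
def res(k):
    r=[]
    for q,p,t in D:
        P,A=fk(q,k);r+=[*(P-p),*(.3*Ro.from_matrix(A.T@rot(t)).as_rotvec())]
    return np.r_[r,.03*k[6:]]
def fit(): return least_squares(res,np.r_[.3192,.51,.49,.32,-.1,1.47,np.zeros(7)])
def ik(P,R,k,q0,n=40,seed=0,post=None):
    g=np.random.default_rng(seed);best=None
    def f(q):
        p,A=fk(q,k);return np.r_[p-P,.3*Ro.from_matrix(A.T@R).as_rotvec(),(.002*(q-q0))]
    for i in range(n):
        s=q0 if i==0 else g.uniform(LO,HI)
        m=least_squares(f,np.clip(s,LO+.01,HI-.01),bounds=(LO+.03,HI-.03),max_nfev=80)
        e=np.abs(m.fun[:6]).max()
        if e<4e-3 and (best is None or np.abs(m.x-q0).max()<np.abs(best[0]-q0).max()): best=(m.x,e)
    return best
if __name__=="__main__":
    m=fit();print(m.x,np.abs(m.fun[:-7]).max())
E
python3 kin.py
cat > feas.py <<'E'
from kin import *
k=fit().x;q0=D[-1][0]
# grasp-point target; P=tcp
for nm,C in(("mat",[.5,-.19,.05]),("plate",[.512,.175,.046])):
    az=np.degrees(np.arctan2(C[1],C[0]))
    for p in(20,45,65):
        row=[]
        for f in range(-180,180,45):
            R=pose(az+f,p);P=np.array(C)+R[:,2]*.019
            b=[ik(P,pose(az+f,p,r),k,q0,8) for r in(0,180)]
            row.append("".join("." if x is None else "x" for x in b))
        print(nm,p,dict(zip(range(-180,180,45),row)),flush=True)
E
timeout 400 python3 feas.py
```

```text
[ 0.2808  0.547   0.4736  0.3228 -0.0042  1.5667 -0.0164 -0.001  -0.0164
  0.0027 -0.0265 -0.0003 -0.0014] 0.00025076855561688085Traceback (most recent call last):
  File "feas.py", line 10, in <module>
    b=[ik(P,pose(az+f,p,r),k,q0,8) for r in(0,180)]
       ~~^^^^^^^^^^^^^^^^^^^^^^^^^
  File "kin.py", line 29, in ik
    m=least_squares(f,np.clip(s,LO+.01,HI-.01),bounds=(LO+.03,HI-.03),max_nfev=80)
    return func(*args, **kwargs)
    raise ValueError("Initial guess is outside of provided bounds")
ValueError: Initial guess is outside of provided bounds
```

```bash
sed -i 's/LO+.01,HI-.01/LO+.04,HI-.04/' kin.py; timeout 500 python3 feas.py
```

```text
mat 20 {-180: 'xx', -135: 'xx', -90: 'xx', -45: 'xx', 0: 'xx', 45: 'xx', 90: 'xx', 135: 'xx'}
mat 45 {-180: 'xx', -135: 'xx', -90: 'xx', -45: 'xx', 0: '..', 45: 'xx', 90: 'xx', 135: 'xx'}
mat 65 {-180: 'xx', -135: 'xx', -90: 'xx', -45: 'xx', 0: '..', 45: 'xx', 90: 'xx', 135: 'xx'}
plate 20 {-180: 'xx', -135: 'xx', -90: 'xx', -45: 'xx', 0: 'xx', 45: 'xx', 90: 'xx', 135: 'xx'}
plate 45 {-180: 'xx', -135: 'xx', -90: 'xx', -45: 'xx', 0: '..', 45: 'xx', 90: 'xx', 135: 'xx'}
plate 65 {-180: 'xx', -135: 'xx', -90: 'xx', -45: 'xx', 0: '..', 45: 'xx', 90: 'xx', 135: 'xx'}
```

```bash
cat > sim.py <<'E'
from kin import *
from scipy.spatial.transform import Slerp
k=fit().x
def run(q,wps,verbose=1):
    q=np.array(q)
    for name,C,R in wps:
        P0,R0=fk(q,k);P1=np.array(C)+R[:,2]*.019
        dr=Ro.from_matrix(R0.T@R).as_rotvec();n=int(max(np.linalg.norm(P1-P0)/.05,np.linalg.norm(dr)/.15,1))+1;bad=0;vm=0
        for i in range(1,n+1):
            Pt=P0+(P1-P0)*i/n;Rt=R0@Ro.from_rotvec(dr*i/n).as_matrix();qp=q
            f=lambda x:np.r_[fk(x,k)[0]-Pt,.3*Ro.from_matrix(fk(x,k)[1].T@Rt).as_rotvec(),.003*(x-qp)]
            q=least_squares(f,np.clip(q,LO+.001,HI-.001),bounds=(LO,HI)).x
            bad=max(bad,np.abs(f(q)[:6]).max());vm=max(vm,np.abs(q-qp).max())
        if verbose: print(f"{name:10s} n={n} err={bad*1e3:.1f} dqmax={vm:.2f} q={q}")
    return q
E
python3 - <<'E'
from sim import *
q0=D[-1][0];M=np.array([.5,-.19,0]);T=np.array([.511,.177,0]);Z=lambda c,z:c+[0,0,z]
for f1 in(52.5,142.5,-37.5,-127.5):
  for r in (0,180):
    for ft,rt in((101,r),(-79,r)):
      print("==",f1,r,ft)
      run(q0,[("pre",Z(M,.2),pose(f1,-30,r)),("down",Z(M,.034),pose(f1,-30,r)),("lift",Z(M,.15),pose(f1,-30,r)),("tip",Z(M,.15),pose(f1,60,r)),("lay",Z(M,.034),pose(f1,60,r)),("up",Z(M,.15),pose(f1,60,r)),("back",Z(M,.15),pose(f1,-30,r)),("down",Z(M,.034),pose(f1,-30,r)),("up",Z(M,.15),pose(f1,-30,r)),("tip2",Z(M,.15),pose(f1,60,r)),("over",Z(T,.15),pose(ft,60,rt)),("plc",Z(T,.046),pose(ft,60,rt))])
E
```

```text
== 52.5 0 101
pre        n=11 err=0.0 dqmax=0.18 q=[-0.6668  0.6402  0.9685  1.8795 -0.04    1.0847 -0.3783]
down       n=4 err=0.0 dqmax=0.07 q=[-0.5451  0.8753  0.7892  1.9393 -0.1825  0.808  -0.3927]
lift       n=3 err=0.0 dqmax=0.07 q=[-0.6287  0.7067  0.9157  1.9093 -0.0829  0.9963 -0.3826]
tip        n=11 err=0.0 dqmax=0.19 q=[ 0.51    0.6384  0.3008  2.0864 -1.3342  1.2976  1.1316]
lay        n=3 err=0.0 dqmax=0.12 q=[ 0.6873  0.8457  0.0743  2.0542 -1.3699  1.1373  1.3045]
up         n=3 err=0.0 dqmax=0.08 q=[ 0.6575  0.6186  0.1127  2.0754 -1.2771  1.2012  1.0903]
back       n=11 err=0.0 dqmax=0.20 q=[-0.5364  0.6373  0.7615  1.9032  0.044   1.004  -0.5098]
down       n=3 err=0.0 dqmax=0.07 q=[-0.4652  0.8167  0.6628  1.9337 -0.0359  0.8068 -0.5295]
up         n=3 err=0.0 dqmax=0.07 q=[-0.5351  0.6365  0.7594  1.9031  0.0455  1.0042 -0.5114]
tip2       n=11 err=0.0 dqmax=0.20 q=[ 0.6167  0.6222  0.1642  2.0784 -1.2932  1.2268  1.1021]
over       n=8 err=0.0 dqmax=0.07 q=[ 0.1094  0.6578 -0.0966  1.9614 -1.0697  1.1847  0.9973]
plc        n=3 err=0.0 dqmax=0.06 q=[ 0.1219  0.
[... 16643 characters left out ...]
 1.1662  1.7741 -0.3523  1.1508 -0.2669]
up         n=3 err=0.0 dqmax=0.05 q=[-0.8558  1.3026  1.2954  1.7932 -0.2445  1.2316 -0.1862]
back       n=11 err=0.0 dqmax=0.15 q=[-0.1167  0.5405  0.8416  2.1021 -1.1332  1.0688  0.7921]
down       n=3 err=0.0 dqmax=0.09 q=[ 0.0084  0.7455  0.6822  2.1333 -1.37    0.9912  1.0463]
up         n=3 err=0.0 dqmax=0.09 q=[-0.1129  0.5383  0.8361  2.1019 -1.131   1.0658  0.7901]
tip2       n=11 err=0.0 dqmax=0.14 q=[-0.8638  1.3417  1.3355  1.7938 -0.2907  1.2409 -0.1384]
over       n=8 err=0.0 dqmax=0.11 q=[-1.6137  1.2992  1.3062  1.8612 -0.2373  1.0929 -0.1191]
plc        n=3 err=0.0 dqmax=0.04 q=[-1.5829  1.4198  1.1818  1.8463 -0.3335  1.019  -0.1945]
```

```bash
python3 - <<'E'
from h import *
R=pose(52.5,-30);G=np.array([.499,-.191,.036])
P=G+.019*R[:,2];print("pre",rel(P-.1*R[:,2],R))
E
```

```text
pre [-0.0637  0.0189  0.1923  0.4114 -0.4058  1.5353]
```

```bash
python3 -m jog '[{"x":-0.005,"y":0,"z":0.015,"ax":0.037,"ay":-0.037,"az":0.138},{"x":-0.01,"y":0,"z":0.03,"ax":0.073,"ay":-0.073,"az":0.275},{"x":-0.015,"y":0.005,"z":0.045,"ax":0.11,"ay":-0.109,"az":0.41},{"x":-0.02,"y":0.005,"z":0.06,"ax":0.147,"ay":-0.145,"az":0.55},{"x":-0.03,"y":0.01,"z":0.075,"ax":0.183,"ay":-0.181,"az":0.685},{"x":-0.035,"y":0.01,"z":0.09,"ax":0.22,"ay":-0.217,"az":0.82},{"x":-0.04,"y":0.01,"z":0.11,"ax":0.257,"ay":-0.253,"az":0.96},{"x":-0.05,"y":0.015,"z":0.13,"ax":0.293,"ay":-0.29,"az":1.097},{"x":-0.055,"y":0.015,"z":0.15,"ax":0.33,"ay":-0.325,"az":1.233},{"x":-0.06,"y":0.019,"z":0.17,"ax":0.367,"ay":-0.362,"az":1.37},{"x":-0.0637,"y":0.019,"z":0.19,"ax":0.4114,"ay":-0.4058,"az":1.5353},{"x":-0.0637,"y":0.019,"z":0.1923,"ax":0.4114,"ay":-0.4058,"az":1.5353}]'; python3 log.py
python3 - <<'E'
from h import *
R=pose(52.5,-30);G=np.array([.499,-.191,.036])
P=G+.019*R[:,2];print("grasp",rel(P,R))
a=read_camera("scene");b=read_camera("top")
c=np.hstack([cv2.resize(a[120:320,130:330],(400,400)),cv2.resize(b[140:340,290:490],(400,400))]);cv2.imwrite("pics/pre.png",c[:,:,::-1])
E
```

```text
t: 3.4
eef_pos: [0.5241, -0.1543, 0.103]
tool_rot: [0.114, 0.865, 0.43, -0.234]
contact_force: [-0.1, 0.4, -0.4]
gripper_width: 0.994
grasp_force: 0.0
[-0.66062725  0.79794453  0.88444158  1.8507194  -0.16050677  1.01503458
 -0.4106839 ]
grasp [-0.0047  0.0024  0.0992 -0.0001  0.0029  0.0059]
```

View pics/pre.png

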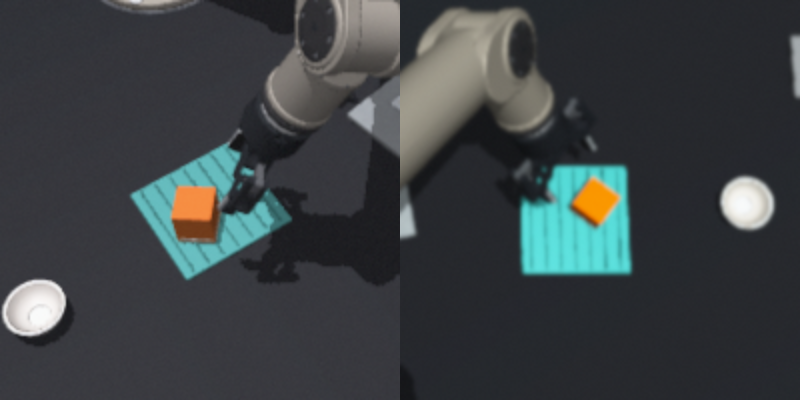

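The picture shows the open fingers, at panel (535,180) and (590,140), lined up with the cup at (595,202). The path in is clear.

```bash
python3 -m jog '[{"x":-0.005,"y":0.002,"z":0.03,"ax":0,"ay":0.003,"az":0.006},{"x":-0.005,"y":0.002,"z":0.06,"ax":0,"ay":0.003,"az":0.006},{"x":-0.005,"y":0.002,"z":0.085,"ax":0,"ay":0.003,"az":0.006},{"x":-0.005,"y":0.002,"z":0.099,"ax":0,"ay":0.003,"az":0.006},{"x":-0.005,"y":0.002,"z":0.099,"ax":0,"ay":0.003,"az":0.006}]'
python3 -m jog '[{"x":0,"y":0,"z":0,"ax":0,"ay":0,"az":0},{"x":0,"y":0,"z":0,"ax":0,"ay":0,"az":0},{"x":0,"y":0,"z":0,"ax":0,"ay":0,"az":0},{"x":0,"y":0,"z":0,"ax":0,"ay":0,"az":0},{"x":0,"y":0,"z":0,"ax":0,"ay":0,"az":0},{"x":0,"y":0,"z":0,"ax":0,"ay":0,"az":0},{"x":0,"y":0,"z":0,"ax":0,"ay":0,"az":0},{"x":0,"y":0,"z":0,"ax":0,"ay":0,"az":0}]' 0.4 40
python3 -m jog '[{"x":0,"y":0,"z":0,"ax":0,"ay":0,"az":0},{"x":0,"y":0,"z":0,"ax":0,"ay":0,"az":0}]' 0 40
python3 - <<'E'
from h import *
print("lift",rel([.49,-.17,.16],pose(80,60)), rel(get_obs()["eef_pos"]+[0,0,.1],rot(get_obs()["tool_rot"])))
E
```

```text
t: 4.0
eef_pos: [0.4921, -0.2014, 0.0234]
tool_rot: [0.114, 0.867, 0.426, -0.23]
contact_force: [-0.7, 0.3, 0.6]
gripper_width: 1.002
grasp_force: 0.0
t: 4.8
eef_pos: [0.4948, -0.2007, 0.0243]
tool_rot: [0.115, 0.867, 0.427, -0.229]
contact_force: [0.5, 2.1, 5.4]
gripper_width: 0.579
grasp_force: 41.2
t: 5.0
eef_pos: [0.4948, -0.2007, 0.0243]
tool_rot: [0.115, 0.867, 0.427, -0.229]
contact_force: [-0.4, 2.2, 5.7]
gripper_width: 0.584
grasp_force: 41.2
lift [-0.0487 -0.0219 -0.1285  0.1441  1.5336 -0.5125] [-0.0495  0.0005 -0.0869  0.      0.      0.    ]
```

```bash
python3 -m jog '[{"x":-0.01,"y":0,"z":-0.0175,"ax":0,"ay":0,"az":0},{"x":-0.03,"y":0,"z":-0.05,"ax":0,"ay":0,"az":0},{"x":-0.05,"y":0,"z":-0.087,"ax":0,"ay":0,"az":0},{"x":-0.065,"y":0,"z":-0.113,"ax":0,"ay":0,"az":0},{"x":-0.065,"y":0,"z":-0.113,"ax":0,"ay":0,"az":0}]'
python3 - <<'E'
from h import *
print("lift",rel([.49,-.18,.17],pose(80,60)))
E
```

```text
t: 5.5
eef_pos: [0.4953, -0.2019, 0.1575]
tool_rot: [0.117, 0.868, 0.426, -0.227]
contact_force: [1.0, 0.5, -2.6]
gripper_width: 0.583
grasp_force: 42.0
lift [ 0.006  -0.0174 -0.018   0.1501  1.5316 -0.5119]
```

```bash
python3 -m jog '[{"x":0,"y":-0.002,"z":-0.002,"ax":0.013,"ay":0.139,"az":-0.046},{"x":0.001,"y":-0.003,"z":-0.004,"ax":0.027,"ay":0.278,"az":-0.093},{"x":0.002,"y":-0.005,"z":-0.005,"ax":0.041,"ay":0.418,"az":-0.139},{"x":0.002,"y":-0.006,"z":-0.007,"ax":0.055,"ay":0.557,"az":-0.186},{"x":0.003,"y":-0.008,"z":-0.008,"ax":0.068,"ay":0.696,"az":-0.233},{"x":0.003,"y":-0.01,"z":-0.01,"ax":0.082,"ay":0.835,"az":-0.279},{"x":0.004,"y":-0.012,"z":-0.012,"ax":0.095,"ay":0.975,"az":-0.326},{"x":0.005,"y":-0.014,"z":-0.014,"ax":0.109,"ay":1.114,"az":-0.372},{"x":0.005,"y":-0.015,"z":-0.016,"ax":0.123,"ay":1.253,"az":-0.419},{"x":0.006,"y":-0.017,"z":-0.018,"ax":0.136,"ay":1.392,"az":-0.465},{"x":0.006,"y":-0.017,"z":-0.018,"ax":0.15,"ay":1.532,"az":-0.512},{"x":0.006,"y":-0.017,"z":-0.018,"ax":0.15,"ay":1.532,"az":-0.512}]';python3 log.py
python3 - <<'E'
from h import *
R=pose(80,60);print("over mat, grasp pt z .031",rel(np.array([.49,-.17,.031])+.019*R[:,2],R))
E
```

```text
t: 6.7
eef_pos: [0.4861, -0.1813, 0.162]
tool_rot: [-0.326, 0.667, 0.552, 0.381]
contact_force: [-0.3, -0.9, -2.2]
gripper_width: 0.581
grasp_force: 41.9
[ 0.48550709  0.72443269  0.316265    1.81465074 -0.9681687   1.56732875
  1.13083609]
over mat, grasp pt z .031 [-0.1077  0.0037  0.0945 -0.0031 -0.002  -0.0143]
```

```bash
python3 -m jog '[{"x":-0.04,"y":0.002,"z":0.025,"ax":0,"ay":0,"az":-0.014},{"x":-0.07,"y":0.004,"z":0.045,"ax":-0.003,"ay":-0.002,"az":-0.014},{"x":-0.09,"y":0.004,"z":0.075,"ax":-0.003,"ay":-0.002,"az":-0.014},{"x":-0.1,"y":0.004,"z":0.09,"ax":-0.003,"ay":-0.002,"az":-0.014},{"x":-0.102,"y":0.004,"z":0.092,"ax":-0.003,"ay":-0.002,"az":-0.014},{"x":-0.102,"y":0.004,"z":0.092,"ax":-0.003,"ay":-0.002,"az":-0.014}]'
python3 -m jog '[{"x":-0.002,"y":0,"z":0.001,"ax":0,"ay":0,"az":0},{"x":-0.003,"y":0,"z":0.002,"ax":0,"ay":0,"az":0},{"x":-0.003,"y":0,"z":0.002,"ax":0,"ay":0,"az":0}]'
```

```text
t: 7.3
eef_pos: [0.4964, -0.152, 0.0326]
tool_rot: [-0.319, 0.662, 0.56, 0.383]
contact_force: [0.6, 0.2, -1.8]
gripper_width: 0.581
grasp_force: 42.0
t: 7.6
eef_pos: [0.4963, -0.1525, 0.0289]
tool_rot: [-0.318, 0.662, 0.56, 0.383]
contact_force: [-0.1, 0.2, -1.0]
gripper_width: 0.578
grasp_force: 42.0
```

```bash
python3 -m jog '[{"x":-0.002,"y":0,"z":0.001,"ax":0,"ay":0,"az":0},{"x":-0.0035,"y":0,"z":0.002,"ax":0,"ay":0,"az":0},{"x":-0.0035,"y":0,"z":0.002,"ax":0,"ay":0,"az":0}]'
python3 -m jog '[{"x":-0.002,"y":0,"z":0.001,"ax":0,"ay":0,"az":0},{"x":-0.0025,"y":0,"z":0.0015,"ax":0,"ay":0,"az":0},{"x":-0.0025,"y":0,"z":0.0015,"ax":0,"ay":0,"az":0}]'
```

```text
t: 7.9
eef_pos: [0.496, -0.1518, 0.024]
tool_rot: [-0.319, 0.662, 0.56, 0.383]
contact_force: [0.7, 0.5, -1.4]
gripper_width: 0.579
grasp_force: 42.0
t: 8.2
eef_pos: [0.4961, -0.152, 0.0228]
tool_rot: [-0.32, 0.661, 0.559, 0.384]
contact_force: [-2.7, -2.3, 9.0]
gripper_width: 0.579
grasp_force: 42.7
```

```bash
python3 -m jog '[{"x":0,"y":0,"z":0,"ax":0,"ay":0,"az":0},{"x":0,"y":0,"z":0,"ax":0,"ay":0,"az":0},{"x":0,"y":0,"z":0,"ax":0,"ay":0,"az":0},{"x":0,"y":0,"z":0,"ax":0,"ay":0,"az":0},{"x":0,"y":0,"z":0,"ax":0,"ay":0,"az":0},{"x":0,"y":0,"z":-0.03,"ax":0,"ay":0,"az":0},{"x":0,"y":0,"z":-0.07,"ax":0,"ay":0,"az":0},{"x":0.03,"y":0,"z":-0.11,"ax":0,"ay":0,"az":0},{"x":0.07,"y":0,"z":-0.14,"ax":0,"ay":0,"az":0},{"x":0.1,"y":0,"z":-0.15,"ax":0,"ay":0,"az":0}]' 1; python3 - <<'E'
from h import *
a=read_camera("scene");b=read_camera("top")
cv2.imwrite("pics/s1.png",a[:,:,::-1]);cv2.imwrite("pics/t1.png",b[:,:,::-1])
c=np.hstack([cv2.resize(a[120:320,130:330],(400,400)),cv2.resize(b[140:340,290:490],(400,400))]);cv2.imwrite("pics/lay.png",c[:,:,::-1])
E
```

```text
t: 9.2
eef_pos: [0.4814, -0.2329, 0.1859]
tool_rot: [-0.317, 0.663, 0.56, 0.383]
contact_force: [-0.4, -0.4, -0.3]
gripper_width: 1.001
grasp_force: 0.0
```

View pics/lay.png

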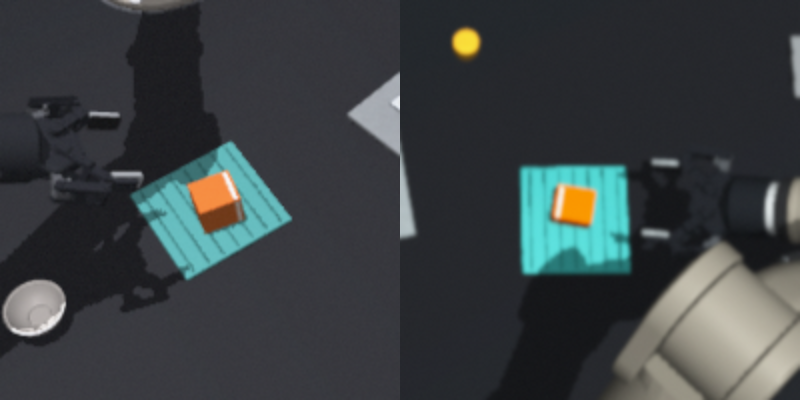

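The cup is lying on its side with the cream mouth toward +y, at panel (574,205) in the top view. Next I measure it and come at it tilted the other way.

```bash
python3 - <<'E'
from h import *
for n,f in(("top","t1"),("scene","s1")):
    im=cv2.imread(f"pics/{f}.png")[:,:,::-1].copy();big=cv2.resize(im,None,fx=4,fy=4,interpolation=cv2.INTER_CUBIC);B=hsv(big)
    m=rng(B,(5,170,200 if n=="top" else 180),(17,255,255));c=blobs(m,600)[1 if n=="x" else 0]
    for c in blobs(m,800)[:2]:
        r=cv2.minAreaRect(c);b=(cv2.boxPoints(r)+.5)/4-.5;w=np.array([onz(n,q,.056) for q in b])
        print(n,w.mean(0),[(round(float(np.linalg.norm(w[i+1]-w[i])),4),round(float(np.degrees(np.arctan2(*(w[i+1]-w[i])[1::-1]))),1)) for i in(0,1)])
R=pose(80,-30)
for C in([.497,-.170,.031],):
    P=np.array(C)+R[:,2]*.019;print(rel(P-.12*R[:,2],R))
E
```

```text
top [ 0.4932 -0.1646  0.056 ] [(0.0489, -11.2), (0.0442, -100.1)]
top [0.7207 0.2492 0.056 ] [(0.1461, -78.8), (0.0108, -168.3)]
scene [ 0.4958 -0.1655  0.056 ] [(0.0487, 81.1), (0.0508, -12.8)]
scene [0.4782 0.3956 0.056 ] [(0.1617, 101.2), (0.0133, -10.5)]
[-0.0024  0.0029  0.1324  0.0134 -1.5653  0.008 ]
```

```bash
python3 - <<'E'
from h import *
R=pose(80,-30)
P=np.array([.495,-.161,.036])+R[:,2]*.019;print(rel(P-.12*R[:,2],R))
E
python3 -m jog '[{"x":0.01,"y":0,"z":-0.01,"ax":0,"ay":-0.142,"az":0},{"x":0.02,"y":0,"z":-0.01,"ax":0.002,"ay":-0.284,"az":0.001},{"x":0.03,"y":0,"z":0,"ax":0.004,"ay":-0.427,"az":0.002},{"x":0.03,"y":0,"z":0.02,"ax":0.005,"ay":-0.57,"az":0.003},{"x":0.03,"y":0,"z":0.04,"ax":0.006,"ay":-0.71,"az":0.004},{"x":0.03,"y":0,"z":0.06,"ax":0.007,"ay":-0.854,"az":0.004},{"x":0.03,"y":0,"z":0.08,"ax":0.009,"ay":-0.996,"az":0.005},{"x":0.02,"y":0,"z":0.1,"ax":0.01,"ay":-1.138,"az":0.006},{"x":0.01,"y":0,"z":0.12,"ax":0.011,"ay":-1.28,"az":0.007},{"x":0.005,"y":0,"z":0.13,"ax":0.012,"ay":-1.423,"az":0.008},{"x":0.005,"y":0,"z":0.14,"ax":0.0134,"ay":-1.565,"az":0.008},{"x":0.005,"y":0.002,"z":0.14,"ax":0.0134,"ay":-1.565,"az":0.008}]'; python3 log.py
python3 - <<'E'
from h import *
R=pose(80,-30)
P=np.array([.495,-.161,.036])+R[:,2]*.019;print(rel(P-.08*R[:,2],R),rel(P,R))
E
```

```text
[ 0.0063 -0.0006  0.1372  0.0134 -1.5653  0.008 ]
t: 10.5
eef_pos: [0.5058, -0.1008, 0.1133]
tool_rot: [0.164, 0.734, 0.628, -0.202]
contact_force: [0.2, 1.4, 0.4]
gripper_width: 1.0
grasp_force: 0.0
[-0.81468682  0.60631061  0.77888427  2.0496731   0.12921355  0.79426904
 -0.35367324]
[-0.0142 -0.0003  0.0366 -0.0033  0.0029  0.0199] [-0.014  -0.0001  0.1166 -0.0033  0.0029  0.0199]
```

```bash
python3 -m jog '[{"x":-0.005,"y":0,"z":0.02,"ax":0,"ay":0,"az":0.01},{"x":-0.009,"y":0,"z":0.036,"ax":0,"ay":0,"az":0.012},{"x":-0.009,"y":0,"z":0.036,"ax":0,"ay":0,"az":0.012},{"x":-0.009,"y":0,"z":0.036,"ax":0,"ay":0,"az":0.012}]'
python3 - <<'E'
from h import *
R=pose(80,-30)
P=np.array([.495,-.161,.036])+R[:,2]*.019;print(rel(P,R))
E
```

```text
t: 10.9
eef_pos: [0.4999, -0.1341, 0.0903]
tool_rot: [0.164, 0.744, 0.617, -0.198]
contact_force: [-0.2, 0.3, 0.0]
gripper_width: 0.997
grasp_force: 0.0
[ 0.0032  0.0003  0.0797 -0.007  -0.0033 -0.0088]
```

```bash
python3 -m jog '[{"x":0.003,"y":0,"z":0.03,"ax":0,"ay":0,"az":-0.008},{"x":0.003,"y":0,"z":0.06,"ax":0,"ay":0,"az":-0.008},{"x":0.003,"y":0,"z":0.08,"ax":0,"ay":0,"az":-0.008},{"x":0.003,"y":0,"z":0.08,"ax":0,"ay":0,"az":-0.008},{"x":0.003,"y":0,"z":0.08,"ax":0,"ay":0,"az":-0.008}]'
python3 -m jog '[{"x":0,"y":0,"z":0,"ax":0,"ay":0,"az":0},{"x":0,"y":0,"z":0,"ax":0,"ay":0,"az":0},{"x":0,"y":0,"z":0,"ax":0,"ay":0,"az":0},{"x":0,"y":0,"z":0,"ax":0,"ay":0,"az":0},{"x":0,"y":0,"z":0,"ax":0,"ay":0,"az":0},{"x":0,"y":0,"z":0,"ax":0,"ay":0,"az":0},{"x":0,"y":0,"z":0,"ax":0,"ay":0,"az":0},{"x":0,"y":0,"z":0,"ax":0,"ay":0,"az":0},{"x":0,"y":0,"z":0,"ax":0,"ay":0,"az":0},{"x":0,"y":0,"z":0,"ax":0,"ay":0,"az":0}]' 0 40
```

```text
t: 11.4
eef_pos: [0.4941, -0.17, 0.02]
tool_rot: [0.163, 0.741, 0.62, -0.199]
contact_force: [0.7, -0.3, 0.6]
gripper_width: 1.002
grasp_force: 0.0
t: 12.4
eef_pos: [0.4943, -0.1696, 0.0203]
tool_rot: [0.164, 0.741, 0.621, -0.198]
contact_force: [-1.2, 3.1, 5.6]
gripper_width: 0.58
grasp_force: 41.1
```

```bash
python3 -m jog '[{"x":-0.01,"y":0,"z":-0.0175,"ax":0,"ay":0,"az":0},{"x":-0.03,"y":0,"z":-0.05,"ax":0,"ay":0,"az":0},{"x":-0.05,"y":0,"z":-0.087,"ax":0,"ay":0,"az":0},{"x":-0.07,"y":0,"z":-0.121,"ax":0,"ay":0,"az":0},{"x":-0.07,"y":0,"z":-0.121,"ax":0,"ay":0,"az":0}]'
python3 - <<'E'
from h import *
c=[]
for n,f in(("top","top0"),("scene","scene0")):
    im=cv2.imread(f"pics/{f}.png")[:,:,::-1].copy()
    u,v=proj(n,[.511,.177,.018]).astype(int)
    g=cv2.resize(im[v-25:v+25,u-25:u+25],(400,400),interpolation=cv2.INTER_CUBIC);c.append(g)
    big=cv2.resize(im,None,fx=4,fy=4,interpolation=cv2.INTER_CUBIC);B=hsv(big)
    m=rng(B,(18,40,120),(35,255,255));w=np.zeros_like(m);w[(v-20)*4:(v+20)*4,(u-25)*4:(u+25)*4]=m[(v-20)*4:(v+20)*4,(u-25)*4:(u+25)*4]
    pts=cv2.findNonZero(w);h=cv2.convexHull(pts);q=cv2.approxPolyDP(h,.06*cv2.arcLength(h,True),True)[:,0]
    # rectify onto plane z=.018 and box there
    W=np.array([onz(n,(p[0]+.5)/4-.5 if 0 else ((p+.5)/4-.5),.018)[:2] for p in h[:,0]]).astype(np.float32)
    r=cv2.minAreaRect(W*1000);print(n,"yellow outline",r)
cv2.imwrite("pics/plate.png",np.hstack(c)[:,:,::-1])
E
```

```text
t: 12.9
eef_pos: [0.4965, -0.1714, 0.1635]
tool_rot: [0.165, 0.742, 0.62, -0.195]
contact_force: [0.2, -0.2, -1.6]
gripper_width: 0.58
grasp_force: 42.3
top yellow outline ((510.2294921875, 179.27139282226562), (60.608402252197266, 61.18438720703125), 11.05324935913086)
scene yellow outline ((510.38458251953125, 179.33567810058594), (62.77980041503906, 62.74382400512695), 11.068952560424805)
```

View pics/plate.png

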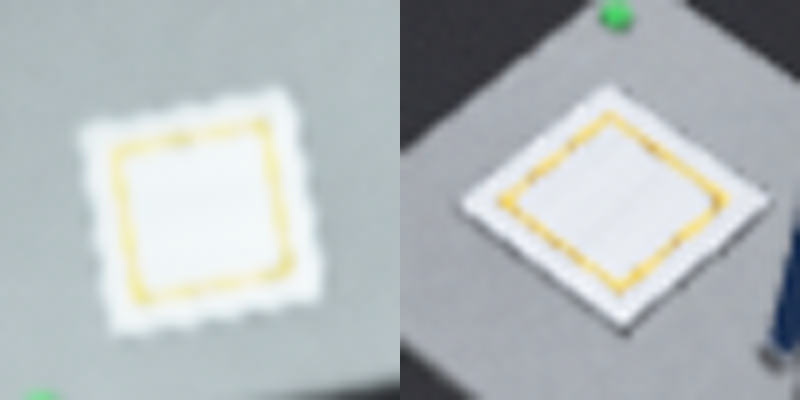

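Both views agree: the yellow outline's centre is (0.5103, 0.1793) with yaw 11.06°. I'll now tip the cup while carrying it over the plate.

```bash
python3 - <<'E'
from h import *
R=pose(101.06,60);f=np.array([np.cos(np.radians(101.06)),np.sin(np.radians(101.06)),0])
P=np.array([.5103,.1793,.046])-.006*f+.019*R[:,2];print(P,rel(P+[0,0,.07],R))
R2=pose(80,60);print(rel([.49,-.1,.19],R2))
from sim import *
run(get_obs()["q"],[("a",np.array([.49,-.1,.19])-.019*R2[:,2],R2),("b",P+[0,0,.07]-.019*R[:,2],R)])
E
```

```text
[0.5083 0.1896 0.0365] [ 0.3387 -0.0525 -0.1273  0.1104  1.5453 -0.3963]
[ 0.0469 -0.019  -0.0573  0.0037  1.5644 -0.003 ]
a          n=11 err=0.0 dqmax=0.17 q=[ 0.3504  0.6174  0.3338  1.9443 -1.0389  1.5041  1.1087]
b          n=7 err=0.0 dqmax=0.06 q=[-0.0304  0.7251  0.0997  1.9689 -1.1638  1.2549  1.1262]
```

```bash
python3 -m jog '[{"x":0.004,"y":-0.002,"z":-0.005,"ax":0,"ay":0.142,"az":0},{"x":0.008,"y":-0.004,"z":-0.01,"ax":0,"ay":0.284,"az":0},{"x":0.012,"y":-0.006,"z":-0.016,"ax":0,"ay":0.427,"az":0},{"x":0.016,"y":-0.008,"z":-0.02,"ax":0,"ay":0.569,"az":0},{"x":0.02,"y":-0.01,"z":-0.026,"ax":0,"ay":0.71,"az":0},{"x":0.025,"y":-0.012,"z":-0.03,"ax":0,"ay":0.853,"az":0},{"x":0.03,"y":-0.014,"z":-0.036,"ax":0,"ay":0.996,"az":0},{"x":0.035,"y":-0.016,"z":-0.04,"ax":0,"ay":1.138,"az":0},{"x":0.04,"y":-0.018,"z":-0.046,"ax":0,"ay":1.28,"az":0},{"x":0.044,"y":-0.019,"z":-0.052,"ax":0.003,"ay":1.422,"az":-0.003},{"x":0.047,"y":-0.019,"z":-0.057,"ax":0.004,"ay":1.564,"az":-0.003},{"x":0.047,"y":-0.019,"z":-0.057,"ax":0.004,"ay":1.564,"az":-0.003}]'
python3 - <<'E'
from h import *
print(rel([.5083,.1896,.1065],pose(101.06,60)))
E
```

```text
t: 14.1
eef_pos: [0.4861, -0.101, 0.1822]
tool_rot: [-0.325, 0.667, 0.553, 0.379]
contact_force: [-0.0, 0.0, -1.5]
gripper_width: 0.58
grasp_force: 42.1
[ 0.0796 -0.0285  0.289   0.3141 -0.0007 -0.1983]
```

```bash
python3 -m jog '[{"x":0.012,"y":-0.004,"z":0.04,"ax":0.045,"ay":0,"az":-0.028},{"x":0.024,"y":-0.008,"z":0.08,"ax":0.09,"ay":0,"az":-0.057},{"x":0.036,"y":-0.012,"z":0.12,"ax":0.135,"ay":0,"az":-0.085},{"x":0.048,"y":-0.016,"z":0.16,"ax":0.18,"ay":0,"az":-0.113},{"x":0.06,"y":-0.02,"z":0.2,"ax":0.224,"ay":0,"az":-0.142},{"x":0.07,"y":-0.024,"z":0.24,"ax":0.27,"ay":0,"az":-0.17},{"x":0.0796,"y":-0.0285,"z":0.275,"ax":0.314,"ay":0,"az":-0.198},{"x":0.0796,"y":-0.0285,"z":0.289,"ax":0.314,"ay":0,"az":-0.198},{"x":0.0796,"y":-0.0285,"z":0.289,"ax":0.314,"ay":0,"az":-0.198},{"x":0.0796,"y":-0.0285,"z":0.289,"ax":0.314,"ay":0,"az":-0.198},{"x":0.0796,"y":-0.0285,"z":0.289,"ax":0.314,"ay":0,"az":-0.198}]'
python3 - <<'E'
from h import *
print(rel([.5083,.1896,.1065],pose(101.06,60)))
a=read_camera("scene");b=read_camera("top")
cv2.imwrite("pics/s2.png",a[:,:,::-1]);cv2.imwrite("pics/t2.png",b[:,:,::-1])
c=np.hstack([cv2.resize(a[90:240,240:390],(400,400)),cv2.resize(b[150:300,190:340],(400,400))]);cv2.imwrite("pics/hov.png",c[:,:,::-1])
E
```

```text
t: 15.2
eef_pos: [0.5097, 0.1887, 0.1091]
tool_rot: [-0.382, 0.55, 0.671, 0.318]
contact_force: [0.7, 0.5, -0.9]
gripper_width: 0.581
grasp_force: 42.0
[-0.0017 -0.0013  0.0023  0.0023  0.0061  0.0055]
```

View pics/hov.png

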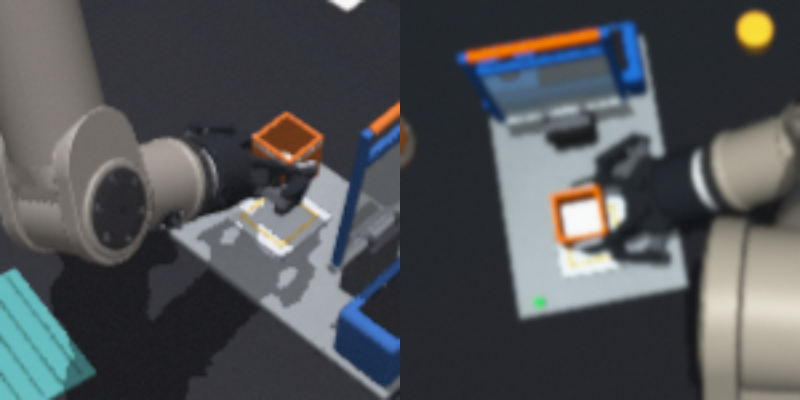

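Hover view: the cup is mouth up above the plate, with its rim near scene panel (287,137) and top panel (580,215). I'll find the rim by casting rays from both views.

```bash
python3 - <<'E'
from h import *
a=cv2.imread("pics/s2.png");b=cv2.imread("pics/t2.png")
cv2.imwrite("pics/z.png",np.hstack([cv2.resize(a[120:180,325:385],(400,400),interpolation=cv2.INTER_CUBIC),cv2.resize(b[205:255,235:285],(400,400),interpolation=cv2.INTER_CUBIC)]))
E
```

```text
(no output)
```

View pics/z.png

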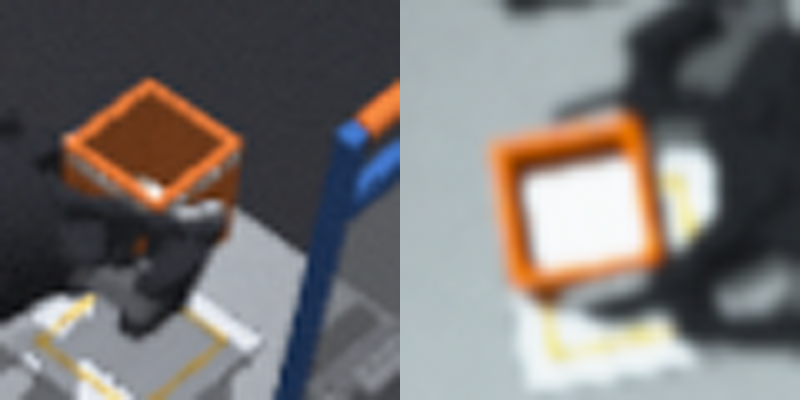

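```bash
python3 - <<'E'
from h import *
S=np.array([[65,143],[150,80],[242,143],[160,207]])/6.667+[325,120]-.4
T=(np.array([[490,150],[635,110],[663,258],[510,290]])-[400,0])/8+[235,205]-.45
for z in(.142,.147,.152):
    for n,c in(("scene",S),("top",T)):
        w=np.array([onz(n,q,z) for q in c]);e=[w[(i+1)%4]-w[i] for i in range(4)]
        print(z,n,w.mean(0)[:2],[round(float(np.linalg.norm(v)),3) for v in e],[round(float(np.degrees(np.arctan2(v[1],v[0]))%90),1) for v in e])
o=get_obs();R=rot(o["tool_rot"]);f=np.array([np.cos(np.radians(101.06)),np.sin(np.radians(101.06)),0]);g=np.array([f[1],-f[0],0])
print(o["eef_pos"]-.019*R[:,2]+.006*f)
E
```

```text
0.142 scene [0.5114 0.1809] [0.05, 0.049, 0.048, 0.05] [9.9, 11.0, 10.3, 12.4]
0.142 top [0.5126 0.1792] [0.051, 0.053, 0.053, 0.049] [16.2, 12.4, 12.3, 10.4]
0.147 scene [0.5149 0.1779] [0.049, 0.049, 0.048, 0.05] [9.9, 11.0, 10.3, 12.4]
0.147 top [0.5117 0.1785] [0.051, 0.053, 0.053, 0.049] [16.2, 12.4, 12.3, 10.4]
0.152 scene [0.5184 0.1748] [0.049, 0.049, 0.048, 0.049] [9.9, 11.0, 10.3, 12.4]
0.152 top [0.5108 0.1779] [0.051, 0.052, 0.053, 0.049] [16.2, 12.4, 12.3, 10.4]
[0.5117 0.1787 0.1187]
```

```bash
python3 -m jog '[{"x":-0.02,"y":-0.0018,"z":0.012,"ax":0.002,"ay":0.005,"az":0.004},{"x":-0.04,"y":-0.0018,"z":0.024,"ax":0.002,"ay":0.005,"az":0.004},{"x":-0.051,"y":-0.0018,"z":0.031,"ax":0.002,"ay":0.005,"az":0.004},{"x":-0.054,"y":-0.0018,"z":0.032,"ax":0.002,"ay":0.005,"az":0.004},{"x":-0.054,"y":-0.0018,"z":0.032,"ax":0.002,"ay":0.005,"az":0.004},{"x":-0.054,"y":-0.0018,"z":0.032,"ax":0.002,"ay":0.005,"az":0.004}]'
python3 -m jog '[{"x":-0.001,"y":0,"z":0.0005,"ax":0,"ay":0,"az":0},{"x":-0.002,"y":0,"z":0.001,"ax":0,"ay":0,"az":0},{"x":-0.0025,"y":0,"z":0.0015,"ax":0,"ay":0,"az":0},{"x":-0.0025,"y":0,"z":0.0015,"ax":0,"ay":0,"az":0}]'
python3 - <<'E'
from h import *
print(rel([.5083,.1896,.0365],pose(101.06,60)))
E
```

```text
t: 15.9
eef_pos: [0.5083, 0.1907, 0.0469]
tool_rot: [-0.386, 0.549, 0.669, 0.318]
contact_force: [0.1, -0.9, -2.5]
gripper_width: 0.575
grasp_force: 42.1
t: 16.3
eef_pos: [0.5077, 0.1911, 0.0434]
tool_rot: [-0.387, 0.549, 0.669, 0.318]
contact_force: [-0.6, 0.6, -0.4]
gripper_width: 0.582
grasp_force: 42.1
[-0.0068  0.0003  0.002  -0.0024 -0.0016  0.0029]
```

```bash
python3 -m jog '[{"x":-0.001,"y":0,"z":-0.001,"ax":0,"ay":0,"az":0},{"x":-0.002,"y":0,"z":-0.001,"ax":0,"ay":0,"az":0},{"x":-0.003,"y":0,"z":-0.0005,"ax":0,"ay":0,"az":0},{"x":-0.003,"y":0,"z":-0.0005,"ax":0,"ay":0,"az":0}]'
python3 -m jog '[{"x":-0.001,"y":0,"z":0.0005,"ax":0,"ay":0,"az":0},{"x":-0.0013,"y":0,"z":0.0007,"ax":0,"ay":0,"az":0},{"x":-0.0013,"y":0,"z":0.0007,"ax":0,"ay":0,"az":0}]'
```

```text
t: 16.7
eef_pos: [0.508, 0.1891, 0.0408]
tool_rot: [-0.387, 0.549, 0.669, 0.318]
contact_force: [0.1, 0.6, -0.6]
gripper_width: 0.583
grasp_force: 42.1
t: 17.0
eef_pos: [0.508, 0.1891, 0.0394]
tool_rot: [-0.387, 0.549, 0.669, 0.318]
contact_force: [0.3, 0.7, -1.4]
gripper_width: 0.581
grasp_force: 42.1
```

```bash
python3 -m jog '[{"x":-0.001,"y":0,"z":0.0005,"ax":0,"ay":0,"az":0},{"x":-0.0013,"y":0,"z":0.0007,"ax":0,"ay":0,"az":0},{"x":-0.0013,"y":0,"z":0.0007,"ax":0,"ay":0,"az":0}]'
python3 -m jog '[{"x":-0.001,"y":0,"z":0.0005,"ax":0,"ay":0,"az":0},{"x":-0.0013,"y":0,"z":0.0007,"ax":0,"ay":0,"az":0},{"x":-0.0013,"y":0,"z":0.0007,"ax":0,"ay":0,"az":0}]'
```

```text
t: 17.3
eef_pos: [0.5082, 0.1891, 0.0387]
tool_rot: [-0.387, 0.549, 0.669, 0.318]
contact_force: [-1.2, -3.4, 5.2]
gripper_width: 0.578
grasp_force: 42.6
t: 17.6
eef_pos: [0.5082, 0.1891, 0.0387]
tool_rot: [-0.388, 0.548, 0.669, 0.319]
contact_force: [-2.9, -5.4, 15.2]
gripper_width: 0.58
grasp_force: 43.6
```

```bash
python3 -m jog '[{"x":0.0009,"y":0,"z":-0.0005,"ax":0,"ay":0,"az":0},{"x":0.0009,"y":0,"z":-0.0005,"ax":0,"ay":0,"az":0}]'
python3 -m jog '[{"x":0,"y":0,"z":0,"ax":0,"ay":0,"az":0},{"x":0,"y":0,"z":0,"ax":0,"ay":0,"az":0},{"x":0,"y":0,"z":0,"ax":0,"ay":0,"az":0},{"x":0,"y":0,"z":0,"ax":0,"ay":0,"az":0},{"x":0,"y":0,"z":0,"ax":0,"ay":0,"az":0},{"x":0,"y":0,"z":0,"ax":0,"ay":0,"az":0},{"x":0,"y":0,"z":-0.025,"ax":0,"ay":0,"az":0},{"x":0,"y":0,"z":-0.06,"ax":0,"ay":0,"az":0},{"x":0,"y":0,"z":-0.1,"ax":0,"ay":0,"az":0},{"x":0,"y":0,"z":-0.15,"ax":0,"ay":0,"az":0},{"x":0,"y":0,"z":-0.2,"ax":0,"ay":0,"az":0},{"x":0,"y":0,"z":-0.2,"ax":0,"ay":0,"az":0}]' 1
python3 - <<'E'
from h import *
a=read_camera("scene");b=read_camera("top")
cv2.imwrite("pics/s3.png",a[:,:,::-1]);cv2.imwrite("pics/t3.png",b[:,:,::-1])
def cr(n,im,w=35):
    u,v=proj(n,[.5103,.1793,.04]).astype(int);return cv2.resize(im[v-w:v+w,u-w:u+w],(400,400),interpolation=cv2.INTER_CUBIC),(u-w,v-w)
x,o1=cr("scene",a);y,o2=cr("top",b);print(o1,o2);cv2.imwrite("pics/plc.png",np.hstack([x,y])[:,:,::-1])
E
```

```text
t: 17.8
eef_pos: [0.5082, 0.1891, 0.0387]
tool_rot: [-0.387, 0.548, 0.669, 0.319]
contact_force: [-1.1, -4.6, 8.0]
gripper_width: 0.581
grasp_force: 43.0
t: 19.0
eef_pos: [0.5448, 0.0113, 0.1392]
tool_rot: [-0.381, 0.552, 0.669, 0.319]
contact_force: [-0.5, -0.7, 0.1]
gripper_width: 1.003
grasp_force: 0.0
(np.int64(309), np.int64(130)) (np.int64(225), np.int64(201))
```

View pics/plc.png

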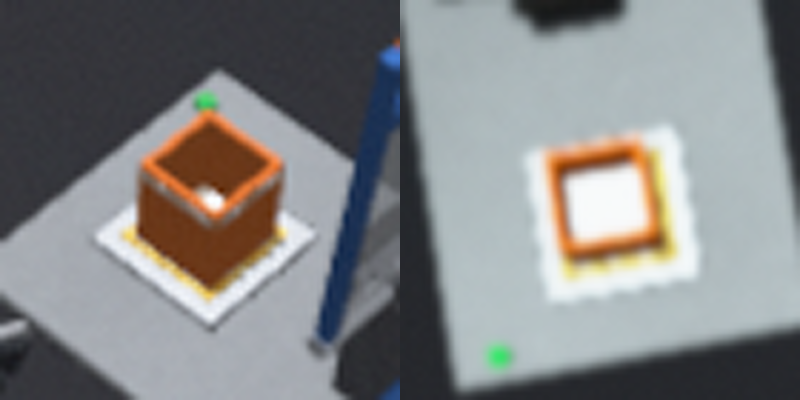

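```bash
python3 - <<'E'
from h import *
S=np.array([[140,163],[210,110],[283,160],[213,217]])/5.714+[309,130]-.4
T=(np.array([[545,155],[645,140],[663,247],[567,262]])-[400,0])/5.714+[225,201]-.4
for n,c in(("scene",S),("top",T)):
    w=np.array([onz(n,q,.074) for q in c]);e=[w[(i+1)%4]-w[i] for i in range(4)]
    print(n,w.mean(0)[:2],[round(float(np.linalg.norm(v)),3) for v in e],[round(float(np.degrees(np.arctan2(v[1],v[0]))%90),1) for v in e])
# bar from both views
L=[]
for n,f in(("top","t3"),("scene","s3")):
    im=cv2.imread(f"pics/{f}.png")[:,:,::-1].copy();big=cv2.resize(im,None,fx=4,fy=4,interpolation=cv2.INTER_CUBIC);B=hsv(big)
    g=blobs(rng(B,(4,140,120),(17,255,255)),600)
    for c in g[:3]:
        r=cv2.minAreaRect(c);print(n,[round(v/4,1) for v in (*r[0],*r[1])],cv2.contourArea(c)/16)
    c=max(g,key=lambda c:max(cv2.minAreaRect(c)[1])/min(cv2.minAreaRect(c)[1]))
    L.append((np.array(cv2.minAreaRect(c)[0])+.5)/4-.5)
(o1,d1),(o2,d2)=ray("top",L[0]),ray("scene",L[1])
s=np.linalg.lstsq(np.c_[d1,-d2],o2-o1,rcond=None)[0];p,q=o1+d1*s[0],o2+d2*s[1];print("bar",(p+q)/2,p-q)
yaw=np.radians(11.06);X=np.array([np.cos(yaw),np.sin(yaw)])
hg=np.array([*(np.array([.5103,.1793])+.125*X),.108])
for a in(1.62,1.68,1.74,1.8): 
    P=np.array([*(hg[:2]-.19*np.cos(a)*X),.108+.19*np.sin(a)]);print(a,P,"px",proj("top",P),proj("scene",P),"meas",L)
E
```

```text
scene [0.511  0.1792] [0.049, 0.047, 0.051, 0.048] [9.7, 11.9, 10.9, 10.5]
top [0.5075 0.176 ] [0.051, 0.056, 0.048, 0.056] [9.0, 11.2, 9.3, 13.7]
top [260.8, 236.2, 19.0, 17.8] 309.875
top [239.7, 167.0, 5.4, 49.4] 223.6875
scene [346.0, 158.9, 19.6, 15.5] 241.78125
scene [396.6, 124.7, 4.6, 44.1] 184.40625
scene [432.9, 152.9, 19.8, 8.6] 61.53125
bar [0.644  0.2062 0.2992] [0. 0. 0.]
1.62 [0.6421 0.2051 0.2978] px [239.8619 167.482 ] [395.2771 124.5314] meas [array([239.3606, 166.6034]), array([396.2494, 124.3742])]
1.68 [0.6533 0.2073 0.2969] px [239.2497 163.3255] [399.1751 127.3399] meas [array([239.3606, 166.6034]), array([396.2494, 124.3742])]
1.74 [0.6644 0.2094 0.2953] px [238.6898 159.3057] [403.0284 130.3654] meas [array([239.3606, 166.6034]), array([396.2494, 124.3742])]
1.8 [0.6753 0.2116 0.293 ] px [238.1845 155.4418] [406.8159 133.5942] meas [array([239.3606, 166.6034]), array([396.2494, 124.3742])]
```

```bash
python3 - <<'E'
from sim import *
yaw=np.radians(11.06);X=np.array([np.cos(yaw),np.sin(yaw),0]);hg=np.array([.5103,.1793,.108])+.125*X
arc=lambda a:hg-.19*np.cos(a)*X+[0,0,.19*np.sin(a)]
R=pose(101.06,0)
w=[("up",np.array([.56,.04,.34]),pose(101.06,0)),("over",arc(1.63)+[0,0,.08],R),("grip",arc(1.63),R)]+[(f"a{a}",arc(a),R) for a in(1.2,.8,.4,0)]
run(get_obs()["q"],w)
print("bar",arc(1.63));print(rel(np.array([.56,.04,.34])+.019*R[:,2],R))
E
```

```text
up         n=7 err=0.0 dqmax=0.18 q=[-0.494   0.2175  0.3742  1.7385 -0.0847  1.2015  0.0958]
over       n=4 err=0.0 dqmax=0.10 q=[-0.6247  0.409   0.3266  1.4016 -0.1311  1.3523 -0.1017]
grip       n=2 err=0.0 dqmax=0.08 q=[-0.6179  0.4536  0.3122  1.514  -0.1451  1.1969 -0.0891]
a1.2       n=2 err=0.0 dqmax=0.11 q=[-0.6675  0.3225  0.3045  1.727  -0.1064  1.1083 -0.1372]
a0.8       n=2 err=0.0 dqmax=0.10 q=[-0.6999  0.2533  0.2898  1.9161 -0.0861  0.9841 -0.1781]
a0.4       n=2 err=0.0 dqmax=0.08 q=[-0.7109  0.2641  0.2714  2.0692 -0.0959  0.8198 -0.1899]
a0         n=2 err=0.0 dqmax=0.09 q=[-0.687   0.3644  0.2378  2.1554 -0.1418  0.6361 -0.1569]
bar [0.644  0.2054 0.2977]
[ 0.1681  0.022  -0.0757  0.0014 -1.0475  0.0024]
```

```bash
python3 -m jog '[{"x":0.03,"y":0.004,"z":-0.025,"ax":0,"ay":-0.13,"az":0},{"x":0.06,"y":0.008,"z":-0.04,"ax":0,"ay":-0.26,"az":0},{"x":0.08,"y":0.011,"z":-0.05,"ax":0,"ay":-0.39,"az":0},{"x":0.1,"y":0.014,"z":-0.06,"ax":0,"ay":-0.52,"az":0},{"x":0.12,"y":0.017,"z":-0.065,"ax":0,"ay":-0.66,"az":0},{"x":0.14,"y":0.02,"z":-0.07,"ax":0,"ay":-0.79,"az":0},{"x":0.16,"y":0.022,"z":-0.075,"ax":0,"ay":-0.92,"az":0.002},{"x":0.168,"y":0.022,"z":-0.076,"ax":0.001,"ay":-1.0475,"az":0.002},{"x":0.168,"y":0.022,"z":-0.076,"ax":0.001,"ay":-1.0475,"az":0.002},{"x":0.168,"y":0.022,"z":-0.076,"ax":0.001,"ay":-1.0475,"az":0.002}]' 0.6
python3 - <<'E'
from h import *
R=pose(101.06,0);print(rel([.644,.2054,.2977+.06-.019],R))
E
```

```text
t: 20.1
eef_pos: [0.5585, 0.0434, 0.3197]
tool_rot: [-0.002, 0.633, 0.774, -0.0]
contact_force: [-0.5, -1.1, -0.0]
gripper_width: 0.602
grasp_force: 0.0
[ 0.1418  0.116  -0.0189 -0.0029 -0.0034  0.0074]
```

```bash
python3 -m jog '[{"x":0,"y":0,"z":-0.03,"ax":0,"ay":0,"az":0},{"x":0.03,"y":0.025,"z":-0.03,"ax":0,"ay":0,"az":0.007},{"x":0.06,"y":0.05,"z":-0.03,"ax":0,"ay":0,"az":0.007},{"x":0.09,"y":0.075,"z":-0.03,"ax":0,"ay":0,"az":0.007},{"x":0.12,"y":0.1,"z":-0.025,"ax":0,"ay":0,"az":0.007},{"x":0.142,"y":0.116,"z":-0.019,"ax":-0.003,"ay":-0.003,"az":0.007},{"x":0.142,"y":0.116,"z":-0.019,"ax":-0.003,"ay":-0.003,"az":0.007},{"x":0.142,"y":0.116,"z":-0.019,"ax":-0.003,"ay":-0.003,"az":0.007}]'
python3 - <<'E'
from h import *
R=pose(101.06,0);print(rel([.644,.2054,.2977-.019],R))
E
```

```text
t: 20.9
eef_pos: [0.6457, 0.201, 0.3377]
tool_rot: [0.0, 0.638, 0.77, -0.001]
contact_force: [0.6, -0.7, 0.4]
gripper_width: 0.601
grasp_force: 0.0
[ 0.0048 -0.0008  0.059  -0.0015  0.0023 -0.0061]
```

```bash
python3 -m jog '[{"x":0.004,"y":0,"z":0.02,"ax":0,"ay":0,"az":0},{"x":0.004,"y":0,"z":0.04,"ax":0,"ay":0,"az":0},{"x":0.004,"y":0,"z":0.055,"ax":0,"ay":0,"az":0},{"x":0.004,"y":0,"z":0.059,"ax":0,"ay":0,"az":0},{"x":0.004,"y":0,"z":0.059,"ax":0,"ay":0,"az":0}]'
python3 -m jog '[{"x":0,"y":0,"z":0,"ax":0,"ay":0,"az":0},{"x":0,"y":0,"z":0,"ax":0,"ay":0,"az":0},{"x":0,"y":0,"z":0,"ax":0,"ay":0,"az":0},{"x":0,"y":0,"z":0,"ax":0,"ay":0,"az":0},{"x":0,"y":0,"z":0,"ax":0,"ay":0,"az":0},{"x":0,"y":0,"z":0,"ax":0,"ay":0,"az":0},{"x":0,"y":0,"z":0,"ax":0,"ay":0,"az":0},{"x":0,"y":0,"z":0,"ax":0,"ay":0,"az":0}]' 0 25
python3 - <<'E'
from h import *
o=get_obs();yaw=np.radians(11.06);X=np.array([np.cos(yaw),np.sin(yaw),0]);hg=np.array([.5103,.1793,.108])+.125*X
R=rot(o["tool_rot"]);G=o["eef_pos"]-.019*R[:,2];d=G-hg;a=np.arctan2(d[2],-d@X);print("angle",a,"r",np.hypot(d[2],d@X),"lat",d@[-X[1],X[0],0])
a=np.pi/2+np.arcsin((d@X)/.19);print("a from x",a)
for t in np.linspace(a,0,41)[1:]:
    print(round(t,3),"y %.4f z %.4f"%((-.19*np.cos(t)+.19*np.cos(a)), -.19*np.sin(t)+.19*np.sin(a)))
E
```

```text
t: 21.4
eef_pos: [0.6452, 0.2052, 0.2806]
tool_rot: [0.001, 0.638, 0.77, -0.0]
contact_force: [0.4, 0.4, 0.7]
gripper_width: 0.603
grasp_force: 0.0
t: 22.2
eef_pos: [0.6459, 0.2066, 0.2818]
tool_rot: [0.002, 0.637, 0.77, 0.001]
contact_force: [0.1, -0.3, 5.6]
gripper_width: 0.102
grasp_force: 24.7
angle 1.63938026770912 r 0.19327735494476733 lat 0.0007587776587188305
a from x 1.6405651952073481
1.6 y -0.0078 z -0.0004
1.559 y -0.0156 z -0.0004
1.518 y -0.0234 z -0.0002
1.477 y -0.0311 z 0.0004
1.435 y -0.0389 z 0.0013
1.394 y -0.0466 z 0.0025
1.353 y -0.0542 z 0.0040
1.312 y -0.0618 z 0.0058
1.271 y -0.0693 z 0.0080
1.23 y -0.0767 z 0.0104
1.189 y -0.0840 z 0.0132
1.148 y -0.0911 z 0.0162
1.107 y -0.0982 z 0.0196
1.066 y -0.1051 z 0.0232
1.025 y -0.1118 z 0.0271
0.984 y -0.1184 z 0.0313
0.943 y -0.1248 z 0.0357
0.902 y -0.1310 z 0.0404
0.861 y -0.1370 z 0.0454
0.82 y -0.1428 z 0.0506
0.779 y -0.1484 z 0.0560
0.738 y -0.1538 z 0.0617
0.697 y -0.1589 z 0.0675
0.656 y -0.1638 z 0.0736
0.615 y -0.1684 z 0.0799
0.574 y -0.1728 z 0.0863
0.533 y -0.1769 z 0.0930
0.492 y -0.1807 z 0.0998
0.451 y -0.1842 z 0.1067
0.41 y -0.1875 z 0.1138
0.369 y -0.1904 z 0.1210
0.328 y -0.1931 z 0.1283
0.287 y -0.1955 z 0.1357
0.246 y -0.1975 z 0.1433
0.205 y -0.1993 z 0.1508
0.164 y -0.2007 z 0.1585
0.123 y -0.2018 z 0.1662
0.082 y -0.2026 z 0.1740
0.041 y -0.2031 z 0.1817
0.0 y -0.2032 z 0.1895
```

Bar gripped at guard angle of about 1.64. I'll carry it down the arc.

```bash
python3 -m jog '[{"x":0,"y":-0.0078,"z":-0.0004,"ax":0,"ay":0,"az":0},{"x":0,"y":-0.0156,"z":-0.0004,"ax":0,"ay":0,"az":0},{"x":0,"y":-0.0234,"z":-0.0002,"ax":0,"ay":0,"az":0},{"x":0,"y":-0.0311,"z":0.0004,"ax":0,"ay":0,"az":0},{"x":0,"y":-0.0389,"z":0.0013,"ax":0,"ay":0,"az":0},{"x":0,"y":-0.0466,"z":0.0025,"ax":0,"ay":0,"az":0},{"x":0,"y":-0.0542,"z":0.004,"ax":0,"ay":0,"az":0},{"x":0,"y":-0.0618,"z":0.0058,"ax":0,"ay":0,"az":0},{"x":0,"y":-0.0693,"z":0.008,"ax":0,"ay":0,"az":0},{"x":0,"y":-0.0767,"z":0.0104,"ax":0,"ay":0,"az":0}]'
cat > g.py <<'E'
from h import *
o=get_obs();yaw=np.radians(11.06);X=np.array([np.cos(yaw),np.sin(yaw),0]);hg=np.array([.5103,.1793,.108])+.125*X
R=rot(o["tool_rot"]);G=o["eef_pos"]-.019*R[:,2];d=G-hg
print("angle",np.arctan2(d[2],-d@X),"r",np.hypot(d[2],d@X),"lat",d@[-X[1],X[0],0],"F along X",o["contact_force"]@X,"Fz",o["contact_force"][2],"M",o["torque"],"rot",rel(o["eef_pos"],pose(101.06,0))[3:])
E
python3 g.py
```

```text
t: 23.2
eef_pos: [0.5692, 0.1915, 0.2696]
tool_rot: [0.001, 0.638, 0.77, -0.0]
contact_force: [1.4, -1.8, 0.8]
gripper_width: 0.108
grasp_force: 25.7
angle 1.2261042074161108 r 0.19189342953702385 lat 0.0006745066197889808 F along X 1.044174505438727 Fz 0.8103537184666815 M [-0.4433 -0.4465  0.0835] rot [ 0.0016  0.0024 -0.005 ]
```

```bash
python3 -m jog '[{"x":0,"y":-0.0073,"z":0.0028,"ax":0,"ay":0,"az":0},{"x":0,"y":-0.0144,"z":0.0058,"ax":0,"ay":0,"az":0},{"x":0,"y":-0.0215,"z":0.0092,"ax":0,"ay":0,"az":0},{"x":0,"y":-0.0284,"z":0.0128,"ax":0,"ay":0,"az":0},{"x":0,"y":-0.0351,"z":0.0167,"ax":0,"ay":0,"az":0},{"x":0,"y":-0.0417,"z":0.0209,"ax":0,"ay":0,"az":0},{"x":0,"y":-0.0481,"z":0.0253,"ax":0,"ay":0,"az":0},{"x":0,"y":-0.0543,"z":0.03,"ax":0,"ay":0,"az":0},{"x":0,"y":-0.0603,"z":0.035,"ax":0,"ay":0,"az":0},{"x":0,"y":-0.0661,"z":0.0402,"ax":0,"ay":0,"az":0},{"x":0,"y":-0.0717,"z":0.0456,"ax":0,"ay":0,"az":0},{"x":0,"y":-0.0771,"z":0.0513,"ax":0,"ay":0,"az":0}]'; python3 g.py
```

```text
t: 24.4
eef_pos: [0.4938, 0.1772, 0.2184]
tool_rot: [0.001, 0.638, 0.77, 0.0]
contact_force: [0.2, -4.5, 2.3]
gripper_width: 0.102
grasp_force: 25.9
angle 0.7403113527300005 r 0.19179309856992482 lat 0.0010966452835599629 F along X -0.6332245511537231 Fz 2.2764574954142685 M [-0.8671  0.0233  0.0586] rot [ 0.0019  0.002  -0.005 ]
```

Everything follows smoothly with low forces. Next stretch, from 0.738 to 0.287.

```bash
python3 -m jog '[{"x":0,"y":-0.0051,"z":0.0058,"ax":0,"ay":0,"az":0},{"x":0,"y":-0.01,"z":0.0119,"ax":0,"ay":0,"az":0},{"x":0,"y":-0.0146,"z":0.0182,"ax":0,"ay":0,"az":0},{"x":0,"y":-0.019,"z":0.0246,"ax":0,"ay":0,"az":0},{"x":0,"y":-0.0231,"z":0.0313,"ax":0,"ay":0,"az":0},{"x":0,"y":-0.0269,"z":0.0381,"ax":0,"ay":0,"az":0},{"x":0,"y":-0.0304,"z":0.045,"ax":0,"ay":0,"az":0},{"x":0,"y":-0.0337,"z":0.0521,"ax":0,"ay":0,"az":0},{"x":0,"y":-0.0366,"z":0.0593,"ax":0,"ay":0,"az":0},{"x":0,"y":-0.0393,"z":0.0666,"ax":0,"ay":0,"az":0},{"x":0,"y":-0.0417,"z":0.074,"ax":0,"ay":0,"az":0}]'; python3 g.py
```

```text
t: 25.5
eef_pos: [0.4532, 0.1696, 0.144]
tool_rot: [0.001, 0.637, 0.77, 0.0]
contact_force: [1.3, -4.0, -0.3]
gripper_width: 0.106
grasp_force: 26.2
angle 0.2921589584983959 r 0.1910778235481402 lat 0.0014315124047084113 F along X 0.5171823686705309 Fz -0.3119527646989241 M [-0.9628 -0.341   0.0509] rot [ 0.0018  0.0018 -0.0047]
```

```bash
python3 -m jog '[{"x":0,"y":-0.0013,"z":0.005,"ax":0,"ay":0,"az":0},{"x":0,"y":-0.0025,"z":0.01,"ax":0,"ay":0,"az":0},{"x":0,"y":-0.0037,"z":0.015,"ax":0,"ay":0,"az":0},{"x":0,"y":-0.0047,"z":0.02,"ax":0,"ay":0,"az":0},{"x":0,"y":-0.0055,"z":0.025,"ax":0,"ay":0,"az":0},{"x":0,"y":-0.0062,"z":0.03,"ax":0,"ay":0,"az":0},{"x":0,"y":-0.0067,"z":0.034,"ax":0,"ay":0,"az":0},{"x":0,"y":-0.007,"z":0.038,"ax":0,"ay":0,"az":0},{"x":0,"y":-0.0073,"z":0.042,"ax":0,"ay":0,"az":0},{"x":0,"y":-0.0074,"z":0.044,"ax":0,"ay":0,"az":0},{"x":0,"y":-0.0074,"z":0.044,"ax":0,"ay":0,"az":0}]'; python3 g.py
python3 -m jog '[{"x":0,"y":0,"z":0.0015,"ax":0,"ay":0,"az":0},{"x":0,"y":0,"z":0.003,"ax":0,"ay":0,"az":0},{"x":0,"y":0,"z":0.0045,"ax":0,"ay":0,"az":0},{"x":0,"y":0,"z":0.0045,"ax":0,"ay":0,"az":0}]'
```

```text
t: 26.6
eef_pos: [0.4457, 0.1681, 0.1001]
tool_rot: [0.001, 0.638, 0.77, -0.0]
contact_force: [-1.9, -4.4, -1.1]
gripper_width: 0.102
grasp_force: 26.6
angle 0.05842151217656175 r 0.1909008811789439 lat 0.0014470499524652468 F along X -2.757252860927836 Fz -1.0764743426463759 M [-0.8743  0.2465  0.0594] rot [ 0.0005  0.002  -0.0048]
t: 27.0
eef_pos: [0.4455, 0.1681, 0.0958]
tool_rot: [0.001, 0.637, 0.77, -0.001]
contact_force: [-2.3, -4.4, -0.7]
gripper_width: 0.1
grasp_force: 26.6
```

```bash
for i in 1 2; do python3 -m jog '[{"x":0,"y":0,"z":0.0007,"ax":0,"ay":0,"az":0},{"x":0,"y":0,"z":0.0014,"ax":0,"ay":0,"az":0},{"x":0,"y":0,"z":0.002,"ax":0,"ay":0,"az":0},{"x":0,"y":0,"z":0.002,"ax":0,"ay":0,"az":0}]' | grep -E "eef|force"; done
```

```text
eef_pos: [0.4454, 0.1681, 0.0939]
contact_force: [-3.5, -4.4, -0.6]
grasp_force: 26.7
eef_pos: [0.4454, 0.1681, 0.0919]
contact_force: [-3.4, -4.2, -0.7]
grasp_force: 26.7
```

```bash
for i in 1 2; do python3 -m jog '[{"x":0,"y":0,"z":0.0005,"ax":0,"ay":0,"az":0},{"x":0,"y":0,"z":0.001,"ax":0,"ay":0,"az":0},{"x":0,"y":0,"z":0.0015,"ax":0,"ay":0,"az":0},{"x":0,"y":0,"z":0.0015,"ax":0,"ay":0,"az":0}]' | grep -E "eef|force"; done
```

```text
eef_pos: [0.4453, 0.1681, 0.0904]
contact_force: [-3.6, -4.2, -0.1]
grasp_force: 26.7
eef_pos: [0.4453, 0.1681, 0.0889]
contact_force: [-3.6, -4.4, -0.3]
grasp_force: 26.8
```

```bash
for i in 1 2; do python3 -m jog '[{"x":0,"y":0,"z":0.0005,"ax":0,"ay":0,"az":0},{"x":0,"y":0,"z":0.001,"ax":0,"ay":0,"az":0},{"x":0,"y":0,"z":0.001,"ax":0,"ay":0,"az":0}]' | grep -E "eef|contact"; done
python3 - <<'E'
from h import *
a=read_camera("scene");b=read_camera("top")
cv2.imwrite("pics/s4.png",a[:,:,::-1]);cv2.imwrite("pics/t4.png",b[:,:,::-1])
E
cat > bar.py <<'E'
E
python3 - <<'E'
from h import *
a=cv2.imread("pics/s4.png");b=cv2.imread("pics/t4.png")
cv2.imwrite("pics/low.png",np.hstack([cv2.resize(a[90:240,270:420],(400,400),interpolation=cv2.INTER_CUBIC),cv2.resize(b[150:300,190:340],(400,400),interpolation=cv2.INTER_CUBIC)]))
E
```

```text
eef_pos: [0.4454, 0.1681, 0.0883]
contact_force: [-4.5, -5.7, 4.8]
eef_pos: [0.4453, 0.1681, 0.088]
contact_force: [-7.1, -6.5, 15.1]
```

View pics/low.png

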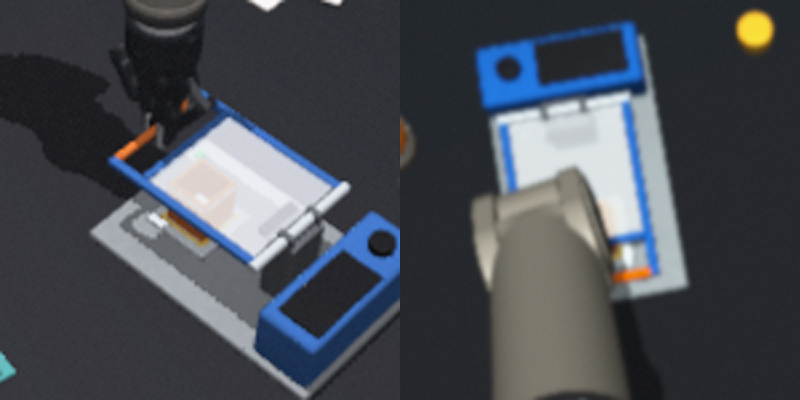

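The guard lies level with the cup under it, and the force shows it is on its stop. I'll ease off, open the fingers partway (the gap is narrow) and withdraw upward.

```bash
python3 -m jog '[{"x":0,"y":0,"z":-0.0008,"ax":0,"ay":0,"az":0},{"x":0,"y":0,"z":-0.0008,"ax":0,"ay":0,"az":0}]'
python3 -m jog '[{"x":0,"y":0,"z":0,"ax":0,"ay":0,"az":0},{"x":0,"y":0,"z":0,"ax":0,"ay":0,"az":0},{"x":0,"y":0,"z":0,"ax":0,"ay":0,"az":0},{"x":0,"y":0,"z":0,"ax":0,"ay":0,"az":0}]' 0.28
python3 -m jog '[{"x":0,"y":0,"z":-0.005,"ax":0,"ay":0,"az":0},{"x":0,"y":0,"z":-0.015,"ax":0,"ay":0,"az":0},{"x":0,"y":0,"z":-0.03,"ax":0,"ay":0,"az":0},{"x":0,"y":0,"z":-0.06,"ax":0,"ay":0,"az":0},{"x":0,"y":0,"z":-0.1,"ax":0,"ay":0,"az":0},{"x":0,"y":0,"z":-0.15,"ax":0,"ay":0,"az":0},{"x":0,"y":0,"z":-0.2,"ax":0,"ay":0,"az":0},{"x":0,"y":0,"z":-0.2,"ax":0,"ay":0,"az":0}]'
python3 - <<'E'
from h import *
a=read_camera("scene");b=read_camera("top")
cv2.imwrite("pics/fin.png",np.hstack([cv2.resize(a[90:240,270:420],(400,400),interpolation=cv2.INTER_CUBIC),cv2.resize(b[150:300,160:310],(400,400),interpolation=cv2.INTER_CUBIC)])[:,:,::-1])
L=[]
for n,im in(("top",b),("scene",a)):
    B=hsv(cv2.resize(im,None,fx=4,fy=4,interpolation=cv2.INTER_CUBIC))
    for nm,lo,hi,z in(("brass",(18,150,120),(28,255,255),.035),("white",(0,0,190),(179,60,255),.02)):
        for c in blobs(rng(B,lo,hi),600)[:8]:
            m=cv2.moments(c);cc=(np.array([m['m10'],m['m01']])/m['m00']+.5)/4-.5;W=onz(n,cc,z)[:2]
            if .4<W[0]<.8 and abs(W[1])<.5: print(n,nm,cc,W)
E
```

```text
t: 29.5
eef_pos: [0.4453, 0.1681, 0.0881]
tool_rot: [0.001, 0.637, 0.77, -0.001]
contact_force: [-5.2, -4.4, 5.6]
gripper_width: 0.105
grasp_force: 27.4
t: 29.9
eef_pos: [0.447, 0.1689, 0.0882]
tool_rot: [0.001, 0.637, 0.771, 0.001]
contact_force: [-0.2, -0.1, -0.4]
gripper_width: 0.284
grasp_force: 0.0
t: 30.7
eef_pos: [0.4496, 0.1698, 0.2957]
tool_rot: [0.003, 0.638, 0.77, 0.007]
contact_force: [-0.7, 0.7, -0.1]
gripper_width: 0.281
grasp_force: 0.0
top brass [322.6425 160.653 ] [ 0.7479 -0.0013]
top white [264.7002 210.6699] [0.5931 0.1728]
top white [463.2271 241.0141] [ 0.5039 -0.4225]
top white [287.8379 233.2828] [0.5244 0.1014]
top white [221.4228 215.8388] [0.5764 0.3025]
top white [178.4107 198.4228] [0.6296 0.4358]
top white [208.7255 244.4935] [0.4893 0.3355]
scene white [360.5197 160.2104] [0.5069 0.2406]
scene white [146.572  273.2907] [ 0.4976 -0.4204]
```

View pics/fin.png

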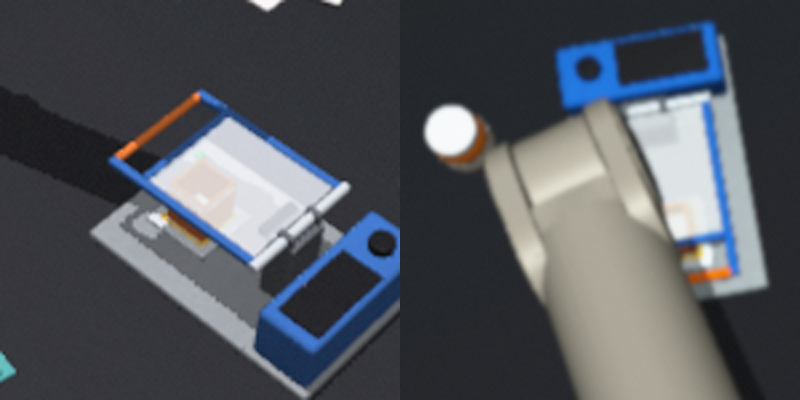

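The guard is closed and level, with the bar from panel (118,155) to (200,95) in the scene view. The cup stands under it, the robot is clear, and the weight, dish and jar are at the same pixels as at the start.

```bash
python3 -c "
from station import *
print(hand_in())"
```

```text
the job is handed in; nothing more can be done
None
```

I handed the job in at about 31 s of the 72 s limit: the cup stands mouth up and square on the load plate, about 1.5 mm off centre by my measurement; the guard was lowered gently onto its stop; and the jar, weight and dish were not moved.

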